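Touch off a base plate, load its lugs and set the welding current

TASK

Before the lugs are loaded, touch off the steel base plate with the red ball of the touch probe, gently, on its white, then its yellow, then its red pad, and lay the probe back flat on its mat. Then stand every copper tee lug upright and square in the middle of a white outline on the plate, one to an outline, webs along the plate's short side. Also click the current dial round to position 5, the red dot; leave the other tools alone.

Things in the scene. Friction and masses are not known exactly. Their poses are not given: they have to be found in the camera images.
- plate: grey steel base plate 180 (x) x 240 (y) x 30 mm lying level on two 20 mm risers, so its top is 50 mm above the table; bolted down, cannot move. Origin on the table under its centre, z up. Two blue strap clamps reach 12 mm over its top at the middle of its -y and +x edges (straps 30 mm wide, highest point 72 mm above the table, outside the plate to 63 mm beyond the -y edge and 63 mm beyond the +x edge)
- pad1: first touch pad: white machined pad 30 wide x 22 high, standing 4 mm proud of the plate's long near (-x) face. Origin at the centre of its outer face, 35 mm above the table; its x axis points level into the plate (the direction in which to touch)
- pad2: second touch pad: yellow, same size, on the same near face 120 mm from pad1 (towards the plate's -y). Origin and axes as for pad1
- pad3: third touch pad: red, same size, at the middle of the plate's +y end face. Origin at the centre of its outer face, x axis level into the plate
- probe: the touch probe, a loose thing of 0.2 kg: orange box-shaped body 70 (x) x 28 (y) x 34 (z) mm with a black band; from the middle of its +x end a thin steel stylus (6 mm) sticks straight out, ending in a red ball of 12 mm. Origin at the centre of the body's underside. It is rigid: touching with the red ball shows only as force on the arm
- probe_c (a point): centre of the probe's body, half-way up (17 mm above its underside), on the stylus line; grasp it here across the 28 mm width, from above
- probe_tip (a point): centre of the red ball, 79 mm from probe_c along the probe's +x
- mat_c (a point): centre of the top of the dark blue-green mat, 160 x 100 x 4 mm, fixed on the table, where the probe lies at the start; x axis along its length
- dial (a joint): the dial of the current control, in radians, growing clockwise seen from above. It has clicks (detents) every 24 degrees (0.419 rad): position 0 at 0 rad, position 5 at 2.094 rad, last position 7 at 2.932 rad with a stop just beyond. It takes about 0.05 to 0.1 N m to turn past a click and drops into the nearest click when let go; it can be turned both ways
- dial_grip (a point): on the dial's axis, 84 mm above the table, at the height to grip: the dial is a black bar 54 long (x) x 14 mm thick (y), from 63 to 93 mm above the table, over a disc of 60 mm diameter that stands 8.5 mm above its grey box (120 x 120 x 55 mm, fixed). Its axes turn with the bar; the white line on the bar runs from the axis to the bar's -x end and points at the dots on the box: eight dots for positions 0 to 7, position 5 is the larger red dot
- lug1_c (a point): tee lug 1 (may be absent): copper-coloured, 0.21 kg, base 44 (x) x 40 (y) x 8 mm with a web 40 (x) x 10 mm thick (y) standing along its middle, 42 mm high in all; all lugs are alike. Point at its centre, 21 mm above its underside; z up, x along the web. Grasp the web across its 10 mm, above the base
- mark1 (a point): centre of a painted white outline (58 mm along the plate's x, 54 mm along its y) on top of the plate, at the plate's top surface; any lug may stand on any mark, one each, web along the plate's x
- lug2_c (a point): tee lug 2 (may be absent): copper-coloured, 0.21 kg, base 44 (x) x 40 (y) x 8 mm with a web 40 (x) x 10 mm thick (y) standing along its middle, 42 mm high in all; all lugs are alike. Point at its centre, 21 mm above its underside; z up, x along the web. Grasp the web across its 10 mm, above the base
- mark2 (a point): centre of a painted white outline (58 mm along the plate's x, 54 mm along its y) on top of the plate, at the plate's top surface; any lug may stand on any mark, one each, web along the plate's x
- lug3_c (a point): tee lug 3 (may be absent): copper-coloured, 0.21 kg, base 44 (x) x 40 (y) x 8 mm with a web 40 (x) x 10 mm thick (y) standing along its middle, 42 mm high in all; all lugs are alike. Point at its centre, 21 mm above its underside; z up, x along the web. Grasp the web across its 10 mm, above the base
- mark3 (a point): centre of a painted white outline (58 mm along the plate's x, 54 mm along its y) on top of the plate, at the plate's top surface; any lug may stand on any mark, one each, web along the plate's x
- lug4_c (a point): tee lug 4 (may be absent): copper-coloured, 0.21 kg, base 44 (x) x 40 (y) x 8 mm with a web 40 (x) x 10 mm thick (y) standing along its middle, 42 mm high in all; all lugs are alike. Point at its centre, 21 mm above its underside; z up, x along the web. Grasp the web across its 10 mm, above the base
- mark4 (a point): centre of a painted white outline (58 mm along the plate's x, 54 mm along its y) on top of the plate, at the plate's top surface; any lug may stand on any mark, one each, web along the plate's x
- spray: bystander: spray can, loose; leave it alone
- wire_brush: bystander: wire brush, loose; leave it alone
There are look-alikes about, which are no part of the job. What is shaped like the part that bears lug4_c but blue or pink is not meant.

How it is judged:
By the outcome, as a careful person would: the job done as asked, in the order asked, and still so for the second after the job is handed in, with the robot touching nothing.
Of lug1, lug2, lug3, lug4 only 2 to 4 are there at a start; the rules pass over those that are not, and their reading is None.
At some moment in a run one of probe, lug1, lug2, lug3, lug4 may be knocked a few centimetres aside while the robot is not near it.
It also fails if it takes over 210 s, if anything falls off the work surface, if the arm or the gripper's body presses on something with over 40 N, if the wrist force passes 120 N, or if a joint passes its speed limit or range.

ROBOT

A 6-joint arm with a two-finger parallel gripper is mounted at the origin on the work surface. World frame = base frame: x ahead of the robot, y to its left, z up, the work surface at z = 0. Lengths are in mm, angles in degrees, forces in N, time in s.
With the tool pointing down it reaches from about 425 to 925 mm from the base axis. Payload 12.5 kg.
Tool frame: the origin (TCP) lies between the finger pads; the fingertips stand 14 mm ahead of it and the grasp point (between the pads) lies 5 mm behind it; z points along the fingers, y is the line along which they close (so a half turn about z gives the same grasp; the last joint's range is limited). The gripper opens to 85 mm and grips with 20 to 120 N. Pads are 22 mm wide; open, the fingers measure 114 mm over their backs; the gripper's body (76 mm by 85 mm) begins 54 mm behind the grasp point. The pads swing forward as they close: fully open they stand 13 mm farther back than shut.
Start: joints at [64.309, 28.126, 89.318, -0, 62.55, -6.05], TCP at [210.061, 588.657, 245.327] pointing down, gripper open.
Joint ranges: [-177.58, 177.58], [-47.91, 125.51], [2.72, 160], [-65.01, 245.01], [3.68, 167.84], [-153.87, 153.87]. Speed limits (degrees/s): [127.2, 127.2, 159.86, 180, 180, 180].

INTERFACE

Orientations are given as a 3x3 rotation matrix whose columns are the frame's x, y, z axes.
In Python, from plant import bot gives the robot as it stands.
- The arm moves only by the shell command python3 -m inch 'ROWS' [OPENING] [FORCE]. ROWS is JSON, a list of rows, each an object of numbers: "tx", "ty", "tz": the shift along the tool's x, y, z in m; "wx", "wy", "wz": the turn, a rotation vector about the tool's x, y, z in degrees. In form: [{"tx": .., "ty": .., "tz": .., "wx": .., "wy": .., "wz": ..}, ...]. A call has exactly 10 rows; each row is the pose to reach, as a shift and turn from the pose commanded when the call began, along the tool's axes at that moment; what a row does not reach only later rows make up. A row lasts 1/8 s, in which the tool goes at most 62.5 mm and 10.7 degrees, less where a joint would pass 70% of its speed; a pose out of reach is approached as far as the arm can. A call with a gripper value outside its range is refused whole. OPENING is the finger opening in m, from 0 to 0.0854, set as the call begins (- or left out, the last holds). The fingers move at their own pace and stop on an object; FORCE is the grip in N (left out, the last holds). Time passes only in rows, so rows that repeat a pose let the fingers close, or fill a call up. It gives the time, the measured TCP pose, the force, the opening and the grip force at its end, in the units of the state.
- bot.get_obs(): the state, without advancing time (a new reading comes with each control period).
- bot.camera(name): name is "side" or "top" or "wrist"; returns a dict with "pixels" (420x560x3 uint8, red, green, blue), "camera_matrix" (3x3 intrinsics, pixels), "R" (3x3) and "t" (3): a world point X has camera coordinates R X + t; the wrist camera has in their place "T_tool_cam" (4x4, takes a point from camera to tool coordinates, whose origin is the TCP and whose axes are the flange's). Camera axes: x right, y down, z forward; pixel columns grow to the right and rows downward; lengths in mm; the calibration is good to about 2 mm. A picture is of the moment at which its call begins: read the wrist's pose just before it. There is no depth.
- bot.job_done(): hands the job in; it is judged then, once.
Trained networks look in a picture, given as the dict that the camera call returned (one of the last four; its "shot" number tells which), for a name from the list of things; names that differ only in an ending like _2 or _b are one class to them, and where a whole thing is asked for, a point or a joint stands for the part that bears it (a point fixed in the world has none). Each returns a list of dicts, best first, with "confidence" (0 to 1); they miss things now and then, are a little off and sometimes report something else, mostly with a low value. They report only what shows in the picture. A call takes as long as a camera call. They do not tell look-alikes from the thing itself.
- bot.spot_in(label, picture): "uv" ([column, row] in pixels, amid what is visible of it).
- bot.tip_of(label, picture): "uv" ([column, row] in pixels: a listed point, or the origin of a listed thing).
The state is a dict: "clock": time; "qpos": joint angles; "dq": joint speeds; "joint_efforts": joint torques, N m; "ee_pos": TCP position; "eef_rot": TCP orientation; "wrist_force": force on the tool from outside, world axes, zero at the start; "moment": the same for the moment, N m; "grip_width": opening from 0.0 (shut) to 1.0 (fully open); "gripper_force": force on a finger pad.
Only numpy, scipy, OpenCV 4.12 (cv2) and the standard library are available. Lean on these libraries where they do the work, as an engineer would, in place of code of your own. Each camera call takes 0.05 s, during which the arm holds its last target. There are 200 camera calls.

## Working session

There is one attempt and no reset: what is moved stays moved. The work goes in short steps, Python scripts to look and compute and a shell command to move; the robot and the scene stay as the last step left them, time stands still between calls to the robot, and variables do not carry over. Pictures are saved under pics/ and viewed, at most 14 in all, crops included, and the job is handed in when it is done.

```bash
ls; mkdir -p pics; cat > h.py <<'E'
import numpy as np, cv2
from plant import bot
np.set_printoptions(precision=1,suppress=True)
def cam(n):
    o=bot.get_obs(); c=bot.camera(n)
    if n=="wrist":
        T=np.eye(4);T[:3,:3]=np.array(o["eef_rot"]);T[:3,3]=o["ee_pos"]
        W=T@np.array(c["T_tool_cam"]); c["R"]=W[:3,:3].T; c["t"]=-c["R"]@W[:3,3]
    c["R"]=np.array(c["R"]);c["t"]=np.array(c["t"]).ravel();c["K"]=np.array(c["camera_matrix"])
    return c
def save(c,n,crop=None,s=1):
    im=np.array(c["pixels"])[...,::-1]
    if crop: im=im[crop[1]:crop[3],crop[0]:crop[2]]
    cv2.imwrite("pics/"+n,cv2.resize(im,None,fx=s,fy=s,interpolation=cv2.INTER_CUBIC))
def ray(c,uv):
    d=c["R"].T@np.linalg.inv(c["K"])@np.array([uv[0],uv[1],1.]); o=-c["R"].T@c["t"]; return o,d/np.linalg.norm(d)
def onz(c,uv,z):
    o,d=ray(c,uv); return o+d*(z-o[2])/d[2]
def proj(c,X):
    p=c["K"]@(c["R"]@np.array(X,float)+c["t"]); return p[:2]/p[2]
def tri(*cu):
    A=np.zeros((3,3));b=np.zeros(3)
    for c,u in cu:
        o,d=ray(c,u);P=np.eye(3)-np.outer(d,d);A+=P;b+=P@o
    X=np.linalg.solve(A,b)
    return X,max(np.linalg.norm(proj(c,X)-u) for c,u in cu)
E
cat > a.py <<'E'
from h import *
L=["plate","pad1","pad2","pad3","probe_c","probe_tip","mat_c","dial_grip","lug1_c","mark1","spray","wire_brush"]
print(bot.get_obs()["clock"],bot.get_obs()["ee_pos"])
for n in ["top","side"]:
    c=cam(n); save(c,n+"0.png")
    print(n,"campos",-c["R"].T@c["t"])
    for l in L:
        print(l,[(np.round(d["uv"]).tolist(),round(d["confidence"],2)) for d in bot.tip_of(l,c)][:7])
print(bot.get_obs()["clock"])
E
python3 a.py
```

```text
pics
0.0 [210.  588.5 244.7]
top campos [ 445.8  -10.9 1338.5]
plate [([278.0, 173.0], 0.82), ([294.0, 208.0], 0.21)]
pad1 [([116.0, 208.0], 0.59), ([295.0, 208.0], 0.45), ([249.0, 202.0], 0.39)]
pad2 [([116.0, 208.0], 0.59), ([295.0, 208.0], 0.45), ([249.0, 202.0], 0.39)]
pad3 [([116.0, 208.0], 0.59), ([295.0, 208.0], 0.45), ([249.0, 202.0], 0.39)]
probe_c [([362.0, 252.0], 0.84), ([362.0, 253.0], 0.66)]
probe_tip [([354.0, 224.0], 0.73)]
mat_c [([362.0, 243.0], 0.72)]
dial_grip [([434.0, 239.0], 0.81)]
lug1_c [([122.0, 247.0], 0.48)]
mark1 [([254.0, 157.0], 0.85), ([290.0, 180.0], 0.81), ([292.0, 161.0], 0.55)]
spray [([391.0, 145.0], 0.65)]
wire_brush [([162.0, 160.0], 0.9)]
side campos [146.6 955.8 853.1]
plate [([233.0, 222.0], 0.73), ([193.0, 326.0], 0.19)]
pad1 [([213.0, 230.0], 0.52), ([270.0, 207.0], 0.47), ([251.0, 228.0], 0.43)]
pad2 [([213.0, 230.0], 0.52), ([270.0, 207.0], 0.47), ([251.0, 228.0], 0.43)]
pad3 [([213.0, 230.0], 0.52), ([270.0, 207.0], 0.47), ([251.0, 228.0], 0.43)]
probe_c [([233.0, 218.0], 0.74), ([327.0, 190.0], 0.58)]
probe_tip [([300.0, 186.0], 0.67)]
mat_c [([318.0, 189.0], 0.64), ([204.0, 300.0], 0.43), ([216.0, 209.0], 0.29)]
dial_grip [([332.0, 148.0], 0.64), ([205.0, 302.0], 0.28), ([166.0, 282.0], 0.17)]
lug1_c [([230.0, 338.0], 0.85), ([302.0, 185.0], 0.47)]
mark1 [([235.0, 217.0], 0.95), ([249.0, 199.0], 0.82), ([216.0, 214.0], 0.74), ([235.0, 196.0], 0.66)]
spray [([256.0, 166.0], 0.8)]
wire_brush [([166.0, 285.0], 0.7)]
1.3
```

```bash
python3 - <<'E'
import cv2
a=cv2.imread("pics/top0.png");b=cv2.imread("pics/side0.png")
cv2.imwrite("pics/top0c.png",cv2.resize(a[110:310,70:470],None,fx=2,fy=2,interpolation=cv2.INTER_CUBIC))
cv2.imwrite("pics/side0c.png",cv2.resize(b[110:390,110:400],None,fx=2,fy=2,interpolation=cv2.INTER_CUBIC))
E
```

```text
(no output)
```

View pics/top0c.png

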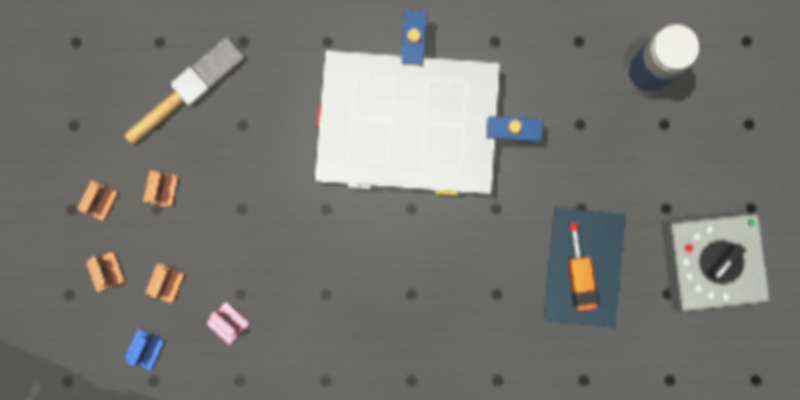

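View pics/side0c.png

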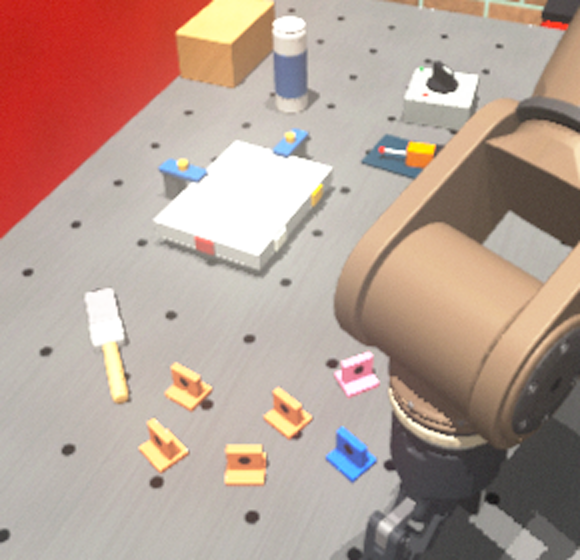

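The top view (crop ×2) shows the plate with 4 outlines at about (408,120), white and yellow pads on its near side at (358,186) and (447,192), and red at (319,115). The probe is on its mat at (583,275), the dial at (722,262) with its red dot at (689,247), four copper lugs at the left, and the blue and pink decoys. The side view confirms all of this, with the lugs standing upright.

```bash
python3 - <<'E'
from h import *
t=cam("top");s=cam("side")
f=lambda u,v:(u/2+70,v/2+110)
g=lambda u,v:(u/2+110,v/2+110)
for n,p,z in [("c+y+x",(327,51),50),("c-y+x",(499,63),50),("c-y-x",(491,194),50),("c+y-x",(317,181),50),("body",(583,275),38),("tip",(574,227),21),("matc",(585,267),4),("dial",(722,262),84),("reddot",(689,247),55),("L1",(97,200),21),("L2",(160,188),21),("L3",(105,271),21),("L4",(164,282),21),("pink",(228,323),21),("blue",(145,350),21),("spray",(665,60),100),("strapx",(414,35),70),("strapy",(515,127),70)]:
    X=onz(t,f(*p),z); print(n,X,np.hypot(X[0],X[1]), "side px", (proj(s,X)-110)*2)
for n,a,b in [("body top",(583,272),(422,147)),("tip",(574,227),(381,150)),("L1",(97,200),(163,440)),("L2",(160,188),(189,383)),("L3",(105,271),(246,462)),("L4",(164,282),(289,410)),("dial",(722,262),(442,70)),("plate+y-x",(317,181),(262,258)),("plate-y-x",(491,194),(332,170))]:
    print(n,*tri((t,f(*a)),(s,g(*b))))
w=cam("wrist");print(w["K"],np.array(w["T_tool_cam"]));o=bot.get_obs();print(o["clock"],np.array(o["eef_rot"]))
E
```

```text
c+y+x [764.4 114.3  50. ] 772.9022196737188 side px [153.6 218.8]
c-y+x [ 747.4 -122.5   50. ] 757.3292208295456 side px [235.5 139.9]
c-y-x [ 566.3 -110.3   50. ] 576.9807595551372 side px [332.8 166.6]
c+y-x [584.4 126.8  50. ] 597.9859581817512 side px [259.4 253.2]
body [ 456.2 -236.1   38. ] 513.7252295677298 side px [420.7 146.5]
tip [ 522.9 -227.5   21. ] 570.2582669811704 side px [381.3 149.4]
matc [ 467.7 -245.     4. ] 527.9817908197651 side px [414.6 158.9]
dial [ 472.8 -411.7   84. ] 626.9150373335517 side px [441.9  73.5]
reddot [ 493.7 -376.9   55. ] 621.1181090960085 side px [424.2  94.3]
L1 [561.2 436.2  21. ] 710.7900776652906 side px [164.5 438. ]
L2 [577.9 348.7  21. ] 674.9863639072937 side px [188.7 380.3]
L3 [462.5 422.7  21. ] 626.5847753105797 side px [245.8 455.4]
L4 [447.2 340.7  21. ] 562.2236675234504 side px [287.2 406.4]
pink [390.8 251.3  21. ] 464.6104649072737 side px [356.7 367.4]
blue [353.9 365.1  21. ] 508.4807676174664 side px [352.4 445.7]
spray [ 739.4 -337.8  100. ] 812.91648705226 side px [290.6  57.7]
strapx [781.4  -5.7  70. ] 781.4031998317199 side px [182.2 162.6]
strapy [ 655.1 -141.7   70. ] 670.275407709098 side px [289.9 135.1]
body top [ 457.4 -237.4   36. ] 1.1246475882218303
tip [ 523.3 -227.7   19.5] 0.09622224709296605
L1 [562.1 437.4  18.3] 0.2932085400046427
L2 [577.9 349.6  17. ] 0.18600018624294462
L3 [462.1 425.4  12.3] 0.23219185358067598
L4 [446.  341.6  16. ] 0.5396671464252931
dial [ 472.6 -409.    92.5] 0.01846749979611171
plate+y-x [583.2 126.9  41.7] 0.8141125807862605
plate-y-x [ 567.4 -110.8   42.6] 0.1491269698824775
[[311.9   0.  272.3]
 [  0.  311.9 207.9]
 [  0.    0.    1. ]] [[  -0.    -1.    -0.3   71.8]
 [   1.    -0.     0.     0.3]
 [  -0.    -0.3    1.  -127.3]
 [   0.     0.     0.     1. ]]
1.45 [[-0.9  0.3  0. ]
 [ 0.3  0.9  0. ]
 [-0.   0.  -1. ]]
```

```bash
cat >> h.py <<'E'
from scipy.spatial.transform import Rotation as Ro
def pose():
    o=bot.get_obs(); return np.array(o["ee_pos"]),np.array(o["eef_rot"])
def go(xyz,yaw,p=None,R=None):
    "tool shift (m) and turn (deg) to reach world xyz, tool x at yaw, pointing down; chain via returned pose"
    if p is None: p,R=pose()
    T=Ro.from_euler("z",yaw,degrees=True).as_matrix()@np.diag([1,-1,-1])
    d=R.T@(np.array(xyz)-p); w=Ro.from_matrix(R.T@T).as_rotvec(degrees=True)
    print("t",np.round(d/1000,4).tolist(),"w",np.round(w,2).tolist()); return np.array(xyz,float),T
E
python3 - <<'E'
from h import *
a=go((430,330,260),176);a=go((540,0,330),176,*a);print(np.array(cam("wrist")["T_tool_cam"])[:3].round(3))
E
```

```text
t [-0.2941, -0.1697, -0.0147] w [0.01, 0.0, -15.64]
t [-0.1328, -0.3215, -0.07] w [0.0, 0.0, 0.0]
[[  -0.    -1.    -0.3   71.8]
 [   1.    -0.     0.     0.3]
 [  -0.    -0.3    1.  -127.3]]
```

```bash
python3 -m inch '[{"tx":-0.06,"ty":-0.035,"tz":0,"wz":-4},{"tx":-0.12,"ty":-0.07,"tz":0,"wz":-8},{"tx":-0.18,"ty":-0.105,"tz":0,"wz":-12},{"tx":-0.24,"ty":-0.14,"tz":-0.01,"wz":-15.6},{"tx":-0.28,"ty":-0.18,"tz":-0.02,"wz":-15.6},{"tx":-0.31,"ty":-0.23,"tz":-0.03,"wz":-15.6},{"tx":-0.32,"ty":-0.28,"tz":-0.05,"wz":-15.6},{"tx":-0.34,"ty":-0.34,"tz":-0.07,"wz":-15.6},{"tx":-0.36,"ty":-0.4,"tz":-0.085,"wz":-15.6},{"tx":-0.36,"ty":-0.4,"tz":-0.085,"wz":-15.6}]' 0.085 40
python3 - <<'E'
from h import *
go((540,0,330),176)
E
```

```text
t [-0.5086, -0.4435, -0.0847] w [0.01, 0.0, -15.64]$[0]: bad value
```

```bash
python3 -m inch '[{"tx":-0.06,"ty":-0.035,"tz":0,"wx":0,"wy":0,"wz":-4},{"tx":-0.12,"ty":-0.07,"tz":0,"wx":0,"wy":0,"wz":-8},{"tx":-0.18,"ty":-0.105,"tz":0,"wx":0,"wy":0,"wz":-12},{"tx":-0.24,"ty":-0.14,"tz":-0.01,"wx":0,"wy":0,"wz":-15.6},{"tx":-0.29,"ty":-0.18,"tz":-0.02,"wx":0,"wy":0,"wz":-15.6},{"tx":-0.33,"ty":-0.23,"tz":-0.03,"wx":0,"wy":0,"wz":-15.6},{"tx":-0.37,"ty":-0.28,"tz":-0.05,"wx":0,"wy":0,"wz":-15.6},{"tx":-0.42,"ty":-0.33,"tz":-0.07,"wx":0,"wy":0,"wz":-15.6},{"tx":-0.465,"ty":-0.38,"tz":-0.085,"wx":0,"wy":0,"wz":-15.6},{"tx":-0.5,"ty":-0.43,"tz":-0.085,"wx":0,"wy":0,"wz":-15.6}]' 0.085 40
python3 - <<'E'
from h import *
w=cam("wrist");save(w,"w1.png")
for l in ["pad1","mark1","probe_c","probe_tip"]:
    print(l,[(np.round(d["uv"],1).tolist(),round(d["confidence"],2)) for d in bot.tip_of(l,w)][:6])
a=go((440,-235,330),187)
for X in [(584.4,126.8,50),(566.3,-110.3,50),(747,-122,50),(764,114,50)]: print(proj(w,X))
E
```

```text
clock: 2.75
ee_pos: [520.7, 61.7, 325.6]
eef_rot: [[-0.998, 0.07, 0.002], [0.07, 0.998, 0.0], [-0.002, 0.0, -1.0]]
wrist_force: [1.0, 1.0, 0.1]
grip_width: 0.995
gripper_force: 0.0
pad1 [([281.5, 210.8], 0.56), ([322.6, 272.0], 0.52), ([196.8, 210.0], 0.44)]
mark1 [([274.7, 256.8], 0.92), ([273.0, 291.4], 0.91), ([206.9, 295.6], 0.7), ([203.3, 258.1], 0.61)]
probe_c [([58.0, 128.5], 0.95), ([48.5, 127.3], 0.71), ([280.5, 210.1], 0.63)]
probe_tip [([69.9, 185.7], 0.67), ([273.5, 292.0], 0.51), ([194.0, 211.5], 0.26), ([55.4, 145.2], 0.17)]
t [0.0583, -0.3037, -0.0056] w [0.02, -0.02, -11.09]
[323.3 215.4]
[148.  214.7]
[162.3 327.9]
[317.8 328. ]
```

View pics/w1.png

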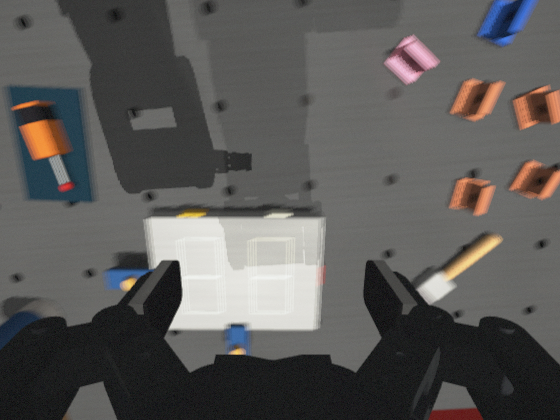

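The wrist view shows the plate with four outlines at (203..275, 257..292), pads on its near edge at (193,214) and (279,214), and the probe at upper left: body (42,130), ball (66,187). The four copper lugs are at the right.

```bash
python3 - <<'E'
from h import *
import pickle
w=cam("wrist")
for u in [(274.7,256.8),(273,291.4),(206.9,295.6),(203.3,258.1)]: print(onz(w,u,50))
g=cv2.cvtColor(np.array(w["pixels"]),cv2.COLOR_RGB2GRAY);b=(g>150).astype(np.uint8);b[:,:140]=0;b[:,335:]=0;b[:190]=0
r=cv2.minAreaRect(np.argwhere(b)[:,::-1].astype(np.float32));print(r)
for p in cv2.boxPoints(r): print(p,onz(w,p,50))
print(onz(w,(66,187),21),onz(w,(42,127),38))
E
python3 -m inch '[{"tx":0.01,"ty":-0.06,"tz":0,"wx":0,"wy":0,"wz":-4},{"tx":0.02,"ty":-0.12,"tz":0.02,"wx":0,"wy":0,"wz":-8},{"tx":0.03,"ty":-0.18,"tz":0.04,"wx":0,"wy":0,"wz":-11},{"tx":0.04,"ty":-0.24,"tz":0.06,"wx":0,"wy":0,"wz":-11},{"tx":0.058,"ty":-0.29,"tz":0.08,"wx":0,"wy":0,"wz":-11},{"tx":0.058,"ty":-0.304,"tz":0.12,"wx":0,"wy":0,"wz":-11},{"tx":0.058,"ty":-0.304,"tz":0.15,"wx":0,"wy":0,"wz":-11},{"tx":0.058,"ty":-0.304,"tz":0.15,"wx":0,"wy":0,"wz":-11},{"tx":0.058,"ty":-0.304,"tz":0.15,"wx":0,"wy":0,"wz":-11},{"tx":0.058,"ty":-0.304,"tz":0.15,"wx":0,"wy":0,"wz":-11}]'
cat > pr.py <<'E'
from h import *
import sys
w=cam("wrist");t=cam("top");save(w,sys.argv[1])
for l in ["probe_c","probe_tip","mat_c","dial_grip"]:
    for c in (w,t):
        print(l,[(np.round(d["uv"],1).tolist(),round(d["confidence"],2),onz(c,d["uv"],{"p":21,"m":4,"d":84}[l[0]])) for d in bot.tip_of(l,c)][:3])
E
python3 pr.py w2.png
```

```text
[638.8  58.8  50. ]
[693.7  52.5  50. ]
[693.6 -44.6  50. ]
[633.5 -41.8  50. ]
((236.5, 284.0), (140.0, 175.0), 90.0)
[149. 214.] [ 563.4 -106.1   50. ]
[324. 214.] [580.6 129.7  50. ]
[324. 354.] [809.8 123.9  50. ]
[149. 354.] [ 790.  -148.3   50. ]
[ 523.7 -228.3   21. ] [ 441.  -226.8   38. ]
clock: 4.3
ee_pos: [441.4, -235.2, 175.8]
eef_rot: [[-0.992, -0.122, 0.002], [-0.122, 0.992, -0.001], [-0.002, -0.001, -1.0]]
wrist_force: [-0.4, 0.1, -0.6]
grip_width: 0.997
gripper_force: 0.0
probe_c [([271.9, 194.3], 0.93, array([ 440.5, -235.8,   21. ])), ([271.3, 269.7], 0.71, array([ 517.8, -227. ,   21. ])), ([271.2, 195.6], 0.7, array([ 441.8, -236.3,   21. ]))]
probe_c [([363.2, 251.3], 0.63, array([ 445.9, -243.7,   21. ])), ([363.2, 250.3], 0.54, array([ 448.6, -243.7,   21. ]))]
probe_tip [([270.2, 270.9], 0.74, array([ 519.3, -227.9,   21. ]))]
probe_tip [([355.7, 224.7], 0.63, array([ 519.6, -223.9,   21. ])), ([118.6, 245.0], 0.45, array([463.9, 433.6,  21. ]))]
mat_c [([261.5, 216.7], 0.68, array([ 469.1, -243. ,    4. ])), ([431.6, 400.4], 0.28, array([679. ,  -9.8,   4. ]))]
mat_c [([362.2, 242.8], 0.8, array([ 469.7, -244.2,    4. ])), ([247.3, 202.3], 0.41, array([584.2,  78.6,   4. ]))]
dial_grip [([23.5, 229.4], 0.95, array([ 474.2, -419. ,   84. ]))]
dial_grip [([433.4, 240.8], 0.69, array([ 473.3, -418. ,   84. ]))]
```

View pics/w2.png

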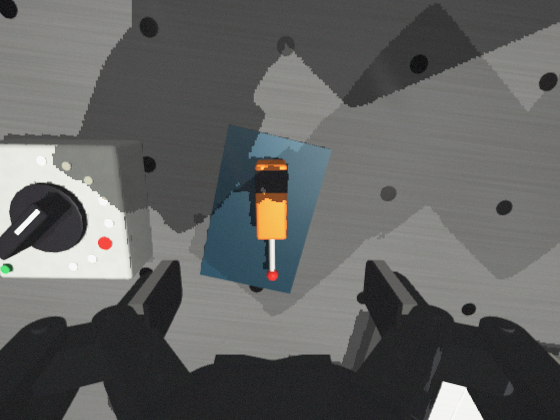

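The wrist view shows the probe lying along the image's vertical, body from (271,163) to (271,239), ball at (272,275), and its mat tilted about 13°. The dial is at the left with its red dot at (105,243).

```bash
python3 -m inch '[{"tx":-0.003,"ty":-0.0005,"tz":0.04,"wx":0,"wy":0,"wz":0},{"tx":-0.003,"ty":-0.0005,"tz":0.08,"wx":0,"wy":0,"wz":0},{"tx":-0.003,"ty":-0.0005,"tz":0.11,"wx":0,"wy":0,"wz":0},{"tx":-0.003,"ty":-0.0005,"tz":0.13,"wx":0,"wy":0,"wz":0},{"tx":-0.003,"ty":-0.0005,"tz":0.145,"wx":0,"wy":0,"wz":0},{"tx":-0.003,"ty":-0.0005,"tz":0.152,"wx":0,"wy":0,"wz":0},{"tx":-0.003,"ty":-0.0005,"tz":0.153,"wx":0,"wy":0,"wz":0},{"tx":-0.003,"ty":-0.0005,"tz":0.153,"wx":0,"wy":0,"wz":0},{"tx":-0.003,"ty":-0.0005,"tz":0.153,"wx":0,"wy":0,"wz":0},{"tx":-0.003,"ty":-0.0005,"tz":0.153,"wx":0,"wy":0,"wz":0}]'
python3 -m inch '[{"tx":0,"ty":0,"tz":0,"wx":0,"wy":0,"wz":0},{"tx":0,"ty":0,"tz":0,"wx":0,"wy":0,"wz":0},{"tx":0,"ty":0,"tz":0,"wx":0,"wy":0,"wz":0},{"tx":0,"ty":0,"tz":0,"wx":0,"wy":0,"wz":0},{"tx":0,"ty":0,"tz":0,"wx":0,"wy":0,"wz":0},{"tx":0,"ty":0,"tz":0,"wx":0,"wy":0,"wz":0},{"tx":0,"ty":0,"tz":0,"wx":0,"wy":0,"wz":0},{"tx":0,"ty":0,"tz":0,"wx":0,"wy":0,"wz":0},{"tx":0,"ty":0,"tz":0,"wx":0,"wy":0,"wz":0},{"tx":0,"ty":0,"tz":0,"wx":0,"wy":0,"wz":0}]' 0.01 60
python3 -m inch '[{"tx":0,"ty":0,"tz":-0.02,"wx":0,"wy":0,"wz":0},{"tx":0,"ty":0,"tz":-0.05,"wx":0,"wy":0,"wz":0},{"tx":0,"ty":0,"tz":-0.08,"wx":0,"wy":0,"wz":0},{"tx":0,"ty":0,"tz":-0.11,"wx":0,"wy":0,"wz":0},{"tx":0,"ty":0,"tz":-0.14,"wx":0,"wy":0,"wz":0},{"tx":0,"ty":0,"tz":-0.14,"wx":0,"wy":0,"wz":0},{"tx":0,"ty":0,"tz":-0.14,"wx":0,"wy":0,"wz":0},{"tx":0,"ty":0,"tz":-0.14,"wx":0,"wy":0,"wz":0},{"tx":0,"ty":0,"tz":-0.14,"wx":0,"wy":0,"wz":0},{"tx":0,"ty":0,"tz":-0.14,"wx":0,"wy":0,"wz":0}]'
cat > tipm.py <<'E'
from h import *
import sys
p,R=pose();print(p,np.degrees(np.arctan2(R[1,0],R[0,0])))
t=cam("top");s=cam("side");w=cam("wrist");save(w,"wp.png")
for l in ["probe_tip","probe_c"]:
    D=[[ (np.array(d["uv"]),d["confidence"]) for d in bot.tip_of(l,c)] for c in (t,s,w)]
    for a in D[0][:2]:
        for b in D[1][:3]:
            X,e=tri((t,a[0]),(s,b[0]))
            if e<3: print(l,a,b,X,e,"rel",R.T@(X-p))
    print("w",D[2][:2])
E
python3 tipm.py
```

```text
clock: 6.05
ee_pos: [443.9, -235.7, 21.9]
eef_rot: [[-0.993, -0.121, 0.001], [-0.121, 0.993, -0.0], [-0.001, -0.0, -1.0]]
wrist_force: [-0.7, -0.0, -0.3]
grip_width: 0.993
gripper_force: 0.0
clock: 7.3
ee_pos: [443.9, -235.6, 21.7]
eef_rot: [[-0.993, -0.121, 0.0], [-0.121, 0.993, -0.0], [-0.0, -0.0, -1.0]]
wrist_force: [1.0, 0.7, 5.5]
grip_width: 0.318
gripper_force: 59.8
clock: 8.55
ee_pos: [443.7, -235.6, 161.1]
eef_rot: [[-0.993, -0.121, -0.001], [-0.121, 0.993, 0.001], [0.001, 0.001, -1.0]]
wrist_force: [0.1, 0.4, -2.9]
grip_width: 0.32
gripper_force: 59.4
[ 443.7 -235.6  161.1] -173.0404953241528
probe_tip (array([365.7, 219.9]), 0.36) (array([301.1, 148.3]), 0.8) [ 524.7 -225.4  163.3] 0.5303703437688451 rel [-81.7   0.3  -2.2]
w []
w [(array([269. , 264.6]), 0.96), (array([270.8, 280.2]), 0.68)]
```

```bash
python3 - <<'E'
from h import *
t=cam("top")
f=lambda u,v:(u/2+70,v/2+110)
# pads' outer upper edges in top view
W=onz(t,f(358,188),46);Y=onz(t,f(447,194),46);Rd=onz(t,f(317,115),46);print("top W,Y,R",W,Y,Rd,np.degrees(np.arctan2(*(W-Y)[:2])), np.linalg.norm(W-Y))
for l in ("mark1",):
    print([onz(t,d["uv"],50) for d in bot.tip_of(l,t)])
# same corner mean
C=np.mean([onz(t,f(*p),50) for p in [(327,51),(499,63),(491,194),(317,181)]],0);print(C)
a=np.radians(-4.0);ex=np.array([np.cos(a),np.sin(a)]);ey=np.array([-ex[1],ex[0]])
C=np.array([665.6,3.5])
p1=C-94*ex;p3=C+124*ey
print("pred mid near",p1,"p1",p1+60*ey,"p2",p1-60*ey,"p3",p3)
Rm=80
for q in (60,-60):
    b=go(np.r_[p1+q*ey-(6+Rm+20)*ex,35],176)
    print(b[0])
E
```

```text
top W,Y,R [575.1  71.1  46. ] [566.8 -50.5  46. ] [676.  127.9  46. ] 3.931664314589376 121.93063012548582
[array([706.5, -41.2,  50. ]), array([644. ,  61.8,  50. ]), array([706.9,  51.9,  50. ]), array([640., -49.,  50.]), array([ 527.5, -242.4,   50. ])]
[665.6   2.1  50. ]
pred mid near [571.8  10.1] p1 [576.   69.9] p2 [567.6 -49.8] p3 [674.2 127.2]
t [-0.0642, 0.3074, 0.1266] w [-0.0, 0.01, 10.96]
[470.3  77.3  35. ]
t [-0.0413, 0.1896, 0.1266] w [-0.0, 0.01, 10.96]
[461.9 -42.4  35. ]
```

```bash
python3 -m inch '[{"tx":-0.01,"ty":0.045,"tz":0,"wx":0,"wy":0,"wz":2},{"tx":-0.02,"ty":0.095,"tz":0,"wx":0,"wy":0,"wz":5},{"tx":-0.03,"ty":0.15,"tz":0.01,"wx":0,"wy":0,"wz":8},{"tx":-0.04,"ty":0.205,"tz":0.03,"wx":0,"wy":0,"wz":11},{"tx":-0.05,"ty":0.255,"tz":0.06,"wx":0,"wy":0,"wz":11},{"tx":-0.06,"ty":0.3,"tz":0.09,"wx":0,"wy":0,"wz":11},{"tx":-0.064,"ty":0.307,"tz":0.115,"wx":0,"wy":0,"wz":11},{"tx":-0.064,"ty":0.307,"tz":0.126,"wx":0,"wy":0,"wz":11},{"tx":-0.064,"ty":0.307,"tz":0.126,"wx":0,"wy":0,"wz":11},{"tx":-0.064,"ty":0.307,"tz":0.126,"wx":0,"wy":0,"wz":11}]'
python3 tipm.py; python3 - <<'E'
from h import *
s=cam("side");save(s,"s1.png",(150,150,350,290),4)
o=bot.get_obs();print(o["wrist_force"],o["moment"])
E
```

```text
clock: 10.35
ee_pos: [470.5, 76.2, 36.3]
eef_rot: [[-0.997, 0.072, 0.001], [0.072, 0.997, 0.0], [-0.001, 0.0, -1.0]]
wrist_force: [-0.1, 0.0, -2.0]
grip_width: 0.319
gripper_force: 59.7
[470.5  76.2  36.3] 175.88987642266898
probe_tip (array([249.1, 214.6]), 0.49) (array([260.9, 231.2]), 0.78) [545.1  70.7  38.5] 0.5905864640918012 rel [-74.8  -0.1  -2.1]
w []
w [(array([275.1, 262.9]), 0.75), (array([272.3, 282.5]), 0.71)]
[ 0.2 -0.4 -1.4] [-0. -0.  0.]
```

View pics/s1.png

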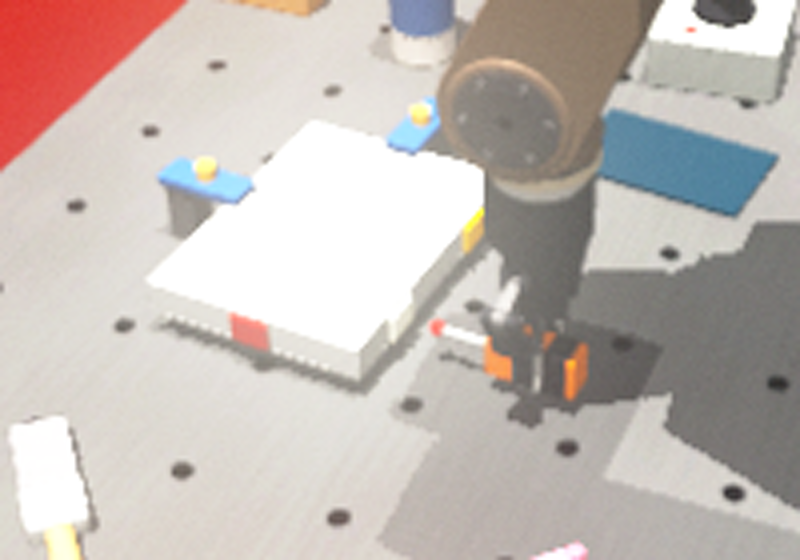

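The side view shows the red ball at (437,327) squarely in front of the white pad at (400,312), about 20 mm clear, with the stylus level.

```bash
cat > chk.py <<'E'
# exit 1 when the force against the tool's advance (-tool x) passes 2 N over the base given
import sys
from h import *
F=np.mean([bot.get_obs()["wrist_force"] for _ in range(3)],0);p,R=pose()
f=float(np.dot(F,R[:,0]));print("contact force",round(f,2),p)
sys.exit(f-float(sys.argv[1])>2.0)
E
python3 -m inch '[{"tx":-0.0015,"ty":0,"tz":0,"wx":0,"wy":0,"wz":0},{"tx":-0.003,"ty":0,"tz":0,"wx":0,"wy":0,"wz":0},{"tx":-0.005,"ty":0,"tz":0,"wx":0,"wy":0,"wz":0},{"tx":-0.007,"ty":0,"tz":0,"wx":0,"wy":0,"wz":0},{"tx":-0.009,"ty":0,"tz":0,"wx":0,"wy":0,"wz":0},{"tx":-0.011,"ty":0,"tz":0,"wx":0,"wy":0,"wz":0},{"tx":-0.012,"ty":0,"tz":0,"wx":0,"wy":0,"wz":0},{"tx":-0.013,"ty":0,"tz":0,"wx":0,"wy":0,"wz":0},{"tx":-0.013,"ty":0,"tz":0,"wx":0,"wy":0,"wz":0},{"tx":-0.013,"ty":0,"tz":0,"wx":0,"wy":0,"wz":0}]' | grep force
python3 chk.py 0 && python3 -m inch '[{"tx":-0.0002,"ty":0,"tz":0,"wx":0,"wy":0,"wz":0},{"tx":-0.0004,"ty":0,"tz":0,"wx":0,"wy":0,"wz":0},{"tx":-0.0006,"ty":0,"tz":0,"wx":0,"wy":0,"wz":0},{"tx":-0.0008,"ty":0,"tz":0,"wx":0,"wy":0,"wz":0},{"tx":-0.001,"ty":0,"tz":0,"wx":0,"wy":0,"wz":0},{"tx":-0.0012,"ty":0,"tz":0,"wx":0,"wy":0,"wz":0},{"tx":-0.0014,"ty":0,"tz":0,"wx":0,"wy":0,"wz":0},{"tx":-0.0015,"ty":0,"tz":0,"wx":0,"wy":0,"wz":0},{"tx":-0.0015,"ty":0,"tz":0,"wx":0,"wy":0,"wz":0},{"tx":-0.0015,"ty":0,"tz":0,"wx":0,"wy":0,"wz":0}]' | grep wrist_f
python3 chk.py 0 && python3 -m inch '[{"tx":-0.0002,"ty":0,"tz":0,"wx":0,"wy":0,"wz":0},{"tx":-0.0004,"ty":0,"tz":0,"wx":0,"wy":0,"wz":0},{"tx":-0.0006,"ty":0,"tz":0,"wx":0,"wy":0,"wz":0},{"tx":-0.0008,"ty":0,"tz":0,"wx":0,"wy":0,"wz":0},{"tx":-0.001,"ty":0,"tz":0,"wx":0,"wy":0,"wz":0},{"tx":-0.0012,"ty":0,"tz":0,"wx":0,"wy":0,"wz":0},{"tx":-0.0014,"ty":0,"tz":0,"wx":0,"wy":0,"wz":0},{"tx":-0.0015,"ty":0,"tz":0,"wx":0,"wy":0,"wz":0},{"tx":-0.0015,"ty":0,"tz":0,"wx":0,"wy":0,"wz":0},{"tx":-0.0015,"ty":0,"tz":0,"wx":0,"wy":0,"wz":0}]' | grep wrist_f
python3 chk.py 0
```

```text
wrist_force: [-0.2, -0.7, -2.9]
gripper_force: 59.7
contact force 0.16 [483.   76.   35.6]
wrist_force: [0.3, -0.2, -1.5]
contact force -0.31 [484.6  75.8  35.6]
wrist_force: [0.2, 1.0, -2.4]
contact force -0.09 [486.1  75.7  35.6]
```

```bash
python3 chk.py 0 && python3 -m inch '[{"tx":-0.0002,"ty":0,"tz":0,"wx":0,"wy":0,"wz":0},{"tx":-0.0004,"ty":0,"tz":0,"wx":0,"wy":0,"wz":0},{"tx":-0.0006,"ty":0,"tz":0,"wx":0,"wy":0,"wz":0},{"tx":-0.0008,"ty":0,"tz":0,"wx":0,"wy":0,"wz":0},{"tx":-0.001,"ty":0,"tz":0,"wx":0,"wy":0,"wz":0},{"tx":-0.0012,"ty":0,"tz":0,"wx":0,"wy":0,"wz":0},{"tx":-0.0014,"ty":0,"tz":0,"wx":0,"wy":0,"wz":0},{"tx":-0.0015,"ty":0,"tz":0,"wx":0,"wy":0,"wz":0},{"tx":-0.0015,"ty":0,"tz":0,"wx":0,"wy":0,"wz":0},{"tx":-0.0015,"ty":0,"tz":0,"wx":0,"wy":0,"wz":0}]' | grep wrist_f
python3 chk.py 0 && python3 -m inch '[{"tx":-0.0002,"ty":0,"tz":0,"wx":0,"wy":0,"wz":0},{"tx":-0.0004,"ty":0,"tz":0,"wx":0,"wy":0,"wz":0},{"tx":-0.0006,"ty":0,"tz":0,"wx":0,"wy":0,"wz":0},{"tx":-0.0008,"ty":0,"tz":0,"wx":0,"wy":0,"wz":0},{"tx":-0.001,"ty":0,"tz":0,"wx":0,"wy":0,"wz":0},{"tx":-0.0012,"ty":0,"tz":0,"wx":0,"wy":0,"wz":0},{"tx":-0.0014,"ty":0,"tz":0,"wx":0,"wy":0,"wz":0},{"tx":-0.0015,"ty":0,"tz":0,"wx":0,"wy":0,"wz":0},{"tx":-0.0015,"ty":0,"tz":0,"wx":0,"wy":0,"wz":0},{"tx":-0.0015,"ty":0,"tz":0,"wx":0,"wy":0,"wz":0}]' | grep wrist_f
python3 chk.py 0 && python3 -m inch '[{"tx":-0.0002,"ty":0,"tz":0,"wx":0,"wy":0,"wz":0},{"tx":-0.0003,"ty":0,"tz":0,"wx":0,"wy":0,"wz":0},{"tx":-0.0004,"ty":0,"tz":0,"wx":0,"wy":0,"wz":0},{"tx":-0.0005,"ty":0,"tz":0,"wx":0,"wy":0,"wz":0},{"tx":-0.0006,"ty":0,"tz":0,"wx":0,"wy":0,"wz":0},{"tx":-0.0007,"ty":0,"tz":0,"wx":0,"wy":0,"wz":0},{"tx":-0.0008,"ty":0,"tz":0,"wx":0,"wy":0,"wz":0},{"tx":-0.0009,"ty":0,"tz":0,"wx":0,"wy":0,"wz":0},{"tx":-0.001,"ty":0,"tz":0,"wx":0,"wy":0,"wz":0},{"tx":-0.001,"ty":0,"tz":0,"wx":0,"wy":0,"wz":0}]' | grep wrist_f
python3 chk.py 0 && python3 -m inch '[{"tx":-0.0002,"ty":0,"tz":0,"wx":0,"wy":0,"wz":0},{"tx":-0.0003,"ty":0,"tz":0,"wx":0,"wy":0,"wz":0},{"tx":-0.0004,"ty":0,"tz":0,"wx":0,"wy":0,"wz":0},{"tx":-0.0005,"ty":0,"tz":0,"wx":0,"wy":0,"wz":0},{"tx":-0.0006,"ty":0,"tz":0,"wx":0,"wy":0,"wz":0},{"tx":-0.0007,"ty":0,"tz":0,"wx":0,"wy":0,"wz":0},{"tx":-0.0008,"ty":0,"tz":0,"wx":0,"wy":0,"wz":0},{"tx":-0.0009,"ty":0,"tz":0,"wx":0,"wy":0,"wz":0},{"tx":-0.001,"ty":0,"tz":0,"wx":0,"wy":0,"wz":0},{"tx":-0.001,"ty":0,"tz":0,"wx":0,"wy":0,"wz":0}]' | grep wrist_f
python3 chk.py 0
```

```text
contact force -0.09 [486.1  75.7  35.6]
wrist_force: [-0.2, 0.4, -2.2]
contact force 0.22 [487.6  75.6  35.6]
wrist_force: [0.2, 0.6, -2.2]
contact force -0.16 [489.1  75.5  35.6]
wrist_force: [-0.2, -0.3, -1.6]
contact force 0.22 [490.1  75.5  35.6]
wrist_force: [-0.3, -0.0, -1.5]
contact force 0.32 [491.1  75.4  35.6]
```

```bash
python3 chk.py 0 && python3 -m inch '[{"tx":-0.0002,"ty":0,"tz":0,"wx":0,"wy":0,"wz":0},{"tx":-0.0003,"ty":0,"tz":0,"wx":0,"wy":0,"wz":0},{"tx":-0.0004,"ty":0,"tz":0,"wx":0,"wy":0,"wz":0},{"tx":-0.0005,"ty":0,"tz":0,"wx":0,"wy":0,"wz":0},{"tx":-0.0006,"ty":0,"tz":0,"wx":0,"wy":0,"wz":0},{"tx":-0.0007,"ty":0,"tz":0,"wx":0,"wy":0,"wz":0},{"tx":-0.0008,"ty":0,"tz":0,"wx":0,"wy":0,"wz":0},{"tx":-0.0009,"ty":0,"tz":0,"wx":0,"wy":0,"wz":0},{"tx":-0.001,"ty":0,"tz":0,"wx":0,"wy":0,"wz":0},{"tx":-0.001,"ty":0,"tz":0,"wx":0,"wy":0,"wz":0}]' | grep wrist_f
python3 chk.py 0 && python3 -m inch '[{"tx":-0.0002,"ty":0,"tz":0,"wx":0,"wy":0,"wz":0},{"tx":-0.0003,"ty":0,"tz":0,"wx":0,"wy":0,"wz":0},{"tx":-0.0004,"ty":0,"tz":0,"wx":0,"wy":0,"wz":0},{"tx":-0.0005,"ty":0,"tz":0,"wx":0,"wy":0,"wz":0},{"tx":-0.0006,"ty":0,"tz":0,"wx":0,"wy":0,"wz":0},{"tx":-0.0007,"ty":0,"tz":0,"wx":0,"wy":0,"wz":0},{"tx":-0.0008,"ty":0,"tz":0,"wx":0,"wy":0,"wz":0},{"tx":-0.0009,"ty":0,"tz":0,"wx":0,"wy":0,"wz":0},{"tx":-0.001,"ty":0,"tz":0,"wx":0,"wy":0,"wz":0},{"tx":-0.001,"ty":0,"tz":0,"wx":0,"wy":0,"wz":0}]' | grep wrist_f
python3 chk.py 0 && python3 -m inch '[{"tx":-0.0002,"ty":0,"tz":0,"wx":0,"wy":0,"wz":0},{"tx":-0.0003,"ty":0,"tz":0,"wx":0,"wy":0,"wz":0},{"tx":-0.0004,"ty":0,"tz":0,"wx":0,"wy":0,"wz":0},{"tx":-0.0005,"ty":0,"tz":0,"wx":0,"wy":0,"wz":0},{"tx":-0.0006,"ty":0,"tz":0,"wx":0,"wy":0,"wz":0},{"tx":-0.0007,"ty":0,"tz":0,"wx":0,"wy":0,"wz":0},{"tx":-0.0008,"ty":0,"tz":0,"wx":0,"wy":0,"wz":0},{"tx":-0.0009,"ty":0,"tz":0,"wx":0,"wy":0,"wz":0},{"tx":-0.001,"ty":0,"tz":0,"wx":0,"wy":0,"wz":0},{"tx":-0.001,"ty":0,"tz":0,"wx":0,"wy":0,"wz":0}]' | grep wrist_f
python3 chk.py 0 && python3 -m inch '[{"tx":-0.0002,"ty":0,"tz":0,"wx":0,"wy":0,"wz":0},{"tx":-0.0003,"ty":0,"tz":0,"wx":0,"wy":0,"wz":0},{"tx":-0.0004,"ty":0,"tz":0,"wx":0,"wy":0,"wz":0},{"tx":-0.0005,"ty":0,"tz":0,"wx":0,"wy":0,"wz":0},{"tx":-0.0006,"ty":0,"tz":0,"wx":0,"wy":0,"wz":0},{"tx":-0.0007,"ty":0,"tz":0,"wx":0,"wy":0,"wz":0},{"tx":-0.0008,"ty":0,"tz":0,"wx":0,"wy":0,"wz":0},{"tx":-0.0009,"ty":0,"tz":0,"wx":0,"wy":0,"wz":0},{"tx":-0.001,"ty":0,"tz":0,"wx":0,"wy":0,"wz":0},{"tx":-0.001,"ty":0,"tz":0,"wx":0,"wy":0,"wz":0}]' | grep wrist_f
python3 chk.py 0
```

```text
contact force 0.32 [491.1  75.4  35.6]
wrist_force: [-2.5, -0.1, -1.2]
contact force 2.45 [491.9  75.3  35.5]
contact force 2.45 [491.9  75.3  35.5]
contact force 2.45 [491.9  75.3  35.5]
contact force 2.45 [491.9  75.3  35.5]
```

```bash
python3 -m inch '[{"tx":-0.0002,"ty":0,"tz":0,"wx":0,"wy":0,"wz":0},{"tx":-0.0004,"ty":0,"tz":0,"wx":0,"wy":0,"wz":0},{"tx":-0.0005,"ty":0,"tz":0,"wx":0,"wy":0,"wz":0},{"tx":-0.0006,"ty":0,"tz":0,"wx":0,"wy":0,"wz":0},{"tx":-0.0007,"ty":0,"tz":0,"wx":0,"wy":0,"wz":0},{"tx":-0.0008,"ty":0,"tz":0,"wx":0,"wy":0,"wz":0},{"tx":-0.0008,"ty":0,"tz":0,"wx":0,"wy":0,"wz":0},{"tx":-0.0008,"ty":0,"tz":0,"wx":0,"wy":0,"wz":0},{"tx":-0.0008,"ty":0,"tz":0,"wx":0,"wy":0,"wz":0},{"tx":-0.0008,"ty":0,"tz":0,"wx":0,"wy":0,"wz":0}]' | grep wrist_f
python3 chk.py 0
```

```text
wrist_force: [-6.8, 1.3, -0.0]
contact force 6.87 [492.   75.3  35.5]
```

```bash
python3 -m inch '[{"tx":0.006,"ty":0,"tz":0,"wx":0,"wy":0,"wz":0},{"tx":0.02,"ty":0,"tz":0,"wx":0,"wy":0,"wz":0},{"tx":0.02,"ty":-0.03,"tz":0,"wx":0,"wy":0,"wz":0},{"tx":0.02,"ty":-0.07,"tz":0,"wx":0,"wy":0,"wz":0},{"tx":0.02,"ty":-0.11,"tz":0,"wx":0,"wy":0,"wz":0},{"tx":0.02,"ty":-0.12,"tz":0,"wx":0,"wy":0,"wz":0},{"tx":0.015,"ty":-0.12,"tz":0,"wx":0,"wy":0,"wz":0},{"tx":0.01,"ty":-0.12,"tz":0,"wx":0,"wy":0,"wz":0},{"tx":0.006,"ty":-0.12,"tz":0,"wx":0,"wy":0,"wz":0},{"tx":0.004,"ty":-0.12,"tz":0,"wx":0,"wy":0,"wz":0}]' | grep wrist_f
python3 chk.py 0 && python3 -m inch '[{"tx":-0.0002,"ty":0,"tz":0,"wx":0,"wy":0,"wz":0},{"tx":-0.0004,"ty":0,"tz":0,"wx":0,"wy":0,"wz":0},{"tx":-0.0006,"ty":0,"tz":0,"wx":0,"wy":0,"wz":0},{"tx":-0.0008,"ty":0,"tz":0,"wx":0,"wy":0,"wz":0},{"tx":-0.001,"ty":0,"tz":0,"wx":0,"wy":0,"wz":0},{"tx":-0.0012,"ty":0,"tz":0,"wx":0,"wy":0,"wz":0},{"tx":-0.0014,"ty":0,"tz":0,"wx":0,"wy":0,"wz":0},{"tx":-0.0015,"ty":0,"tz":0,"wx":0,"wy":0,"wz":0},{"tx":-0.0015,"ty":0,"tz":0,"wx":0,"wy":0,"wz":0},{"tx":-0.0015,"ty":0,"tz":0,"wx":0,"wy":0,"wz":0}]' | grep wrist_f
python3 chk.py 0 && python3 -m inch '[{"tx":-0.0002,"ty":0,"tz":0,"wx":0,"wy":0,"wz":0},{"tx":-0.0003,"ty":0,"tz":0,"wx":0,"wy":0,"wz":0},{"tx":-0.0004,"ty":0,"tz":0,"wx":0,"wy":0,"wz":0},{"tx":-0.0005,"ty":0,"tz":0,"wx":0,"wy":0,"wz":0},{"tx":-0.0006,"ty":0,"tz":0,"wx":0,"wy":0,"wz":0},{"tx":-0.0007,"ty":0,"tz":0,"wx":0,"wy":0,"wz":0},{"tx":-0.0008,"ty":0,"tz":0,"wx":0,"wy":0,"wz":0},{"tx":-0.0009,"ty":0,"tz":0,"wx":0,"wy":0,"wz":0},{"tx":-0.001,"ty":0,"tz":0,"wx":0,"wy":0,"wz":0},{"tx":-0.001,"ty":0,"tz":0,"wx":0,"wy":0,"wz":0}]' | grep wrist_f
python3 chk.py 0 && python3 -m inch '[{"tx":-0.0002,"ty":0,"tz":0,"wx":0,"wy":0,"wz":0},{"tx":-0.0003,"ty":0,"tz":0,"wx":0,"wy":0,"wz":0},{"tx":-0.0004,"ty":0,"tz":0,"wx":0,"wy":0,"wz":0},{"tx":-0.0005,"ty":0,"tz":0,"wx":0,"wy":0,"wz":0},{"tx":-0.0006,"ty":0,"tz":0,"wx":0,"wy":0,"wz":0},{"tx":-0.0007,"ty":0,"tz":0,"wx":0,"wy":0,"wz":0},{"tx":-0.0008,"ty":0,"tz":0,"wx":0,"wy":0,"wz":0},{"tx":-0.0009,"ty":0,"tz":0,"wx":0,"wy":0,"wz":0},{"tx":-0.001,"ty":0,"tz":0,"wx":0,"wy":0,"wz":0},{"tx":-0.001,"ty":0,"tz":0,"wx":0,"wy":0,"wz":0}]' | grep wrist_f
python3 chk.py 0 && python3 -m inch '[{"tx":-0.0002,"ty":0,"tz":0,"wx":0,"wy":0,"wz":0},{"tx":-0.0003,"ty":0,"tz":0,"wx":0,"wy":0,"wz":0},{"tx":-0.0004,"ty":0,"tz":0,"wx":0,"wy":0,"wz":0},{"tx":-0.0005,"ty":0,"tz":0,"wx":0,"wy":0,"wz":0},{"tx":-0.0006,"ty":0,"tz":0,"wx":0,"wy":0,"wz":0},{"tx":-0.0007,"ty":0,"tz":0,"wx":0,"wy":0,"wz":0},{"tx":-0.0008,"ty":0,"tz":0,"wx":0,"wy":0,"wz":0},{"tx":-0.0009,"ty":0,"tz":0,"wx":0,"wy":0,"wz":0},{"tx":-0.001,"ty":0,"tz":0,"wx":0,"wy":0,"wz":0},{"tx":-0.001,"ty":0,"tz":0,"wx":0,"wy":0,"wz":0}]' | grep wrist_f
python3 chk.py 0; python3 tipm.py
```

```text
wrist_force: [0.2, 0.9, -2.7]
contact force -0.17 [480.8 -43.6  35.5]
wrist_force: [0.7, -0.1, -2.1]
contact force -0.73 [481.9 -44.3  35.6]
wrist_force: [-1.0, -0.7, -1.8]
contact force 0.94 [482.8 -44.3  35.5]
wrist_force: [-7.5, -0.7, 0.2]
contact force 7.39 [483.2 -44.3  35.5]
contact force 7.39 [483.2 -44.3  35.5]
[483.2 -44.3  35.5] 175.95698026712745
probe_tip (array([290.5, 210.3]), 0.41) (array([272.2, 207.2]), 0.68) [556.  -43.   43.9] 0.7553411025203348 rel [-72.5   6.4  -8.6]
w []
w [(array([270.8, 263.9]), 0.86), (array([273.6, 280.6]), 0.65)]
```

```bash
python3 - <<'E'
from h import *
a=go((460,-42,120),176); a=go((560,140,120),131); a=go((682,240,110),85.9);a=go((681.7,235,35.5),85.9,*a)
E
```

```text
t [0.0234, 0.0007, -0.0845] w [0.02, -0.1, -0.05]
t [-0.0635, 0.1893, -0.0846] w [-0.02, -0.1, 44.95]
t [-0.1782, 0.2976, -0.0747] w [-0.06, -0.09, 90.05]
t [-0.005, 0.0001, 0.0745] w [0.0, 0.0, 0.0]
```

```bash
python3 -m inch '[{"tx":0.015,"ty":0,"tz":0,"wx":0,"wy":0,"wz":0},{"tx":0.03,"ty":0,"tz":-0.04,"wx":0,"wy":0,"wz":0},{"tx":0.025,"ty":0.03,"tz":-0.085,"wx":0,"wy":0,"wz":7},{"tx":0.01,"ty":0.075,"tz":-0.085,"wx":0,"wy":0,"wz":16},{"tx":-0.01,"ty":0.12,"tz":-0.085,"wx":0,"wy":0,"wz":26},{"tx":-0.035,"ty":0.16,"tz":-0.085,"wx":0,"wy":0,"wz":36},{"tx":-0.063,"ty":0.195,"tz":-0.085,"wx":0,"wy":0,"wz":46},{"tx":-0.09,"ty":0.23,"tz":-0.085,"wx":0,"wy":0,"wz":56},{"tx":-0.12,"ty":0.26,"tz":-0.08,"wx":0,"wy":0,"wz":66},{"tx":-0.15,"ty":0.285,"tz":-0.075,"wx":0,"wy":0,"wz":76}]'
python3 - <<'E'
from h import *
a=go((682,240,110),85.9);a=go((682,235,35.5),85.9)
E
```

```text
clock: 28.8
ee_pos: [654.2, 230.5, 110.3]
eef_rot: [[-0.168, 0.986, 0.001], [0.986, 0.168, 0.0], [0.0, 0.001, -1.0]]
wrist_force: [0.6, -0.6, -1.2]
grip_width: 0.317
gripper_force: 60.0
t [0.0047, 0.029, 0.0003] w [0.05, -0.02, 13.77]
t [-0.0002, 0.0281, 0.0748] w [0.05, -0.02, 13.77]
```

```bash
python3 -m inch '[{"tx":0.005,"ty":0.015,"tz":0,"wx":0,"wy":0,"wz":7},{"tx":0.005,"ty":0.029,"tz":0.005,"wx":0,"wy":0,"wz":13.8},{"tx":0.003,"ty":0.028,"tz":0.02,"wx":0,"wy":0,"wz":13.8},{"tx":0.001,"ty":0.028,"tz":0.04,"wx":0,"wy":0,"wz":13.8},{"tx":0,"ty":0.028,"tz":0.06,"wx":0,"wy":0,"wz":13.8},{"tx":0,"ty":0.028,"tz":0.072,"wx":0,"wy":0,"wz":13.8},{"tx":0,"ty":0.028,"tz":0.075,"wx":0,"wy":0,"wz":13.8},{"tx":0,"ty":0.028,"tz":0.075,"wx":0,"wy":0,"wz":13.8},{"tx":0,"ty":0.028,"tz":0.075,"wx":0,"wy":0,"wz":13.8},{"tx":0,"ty":0.028,"tz":0.075,"wx":0,"wy":0,"wz":13.8}]'
python3 chk.py 0; python3 tipm.py; python3 - <<'E'
from h import *
t=cam("top");s=cam("side")
a=np.array(t["pixels"])[130:240,160:300,::-1];b=np.array(s["pixels"])[190:300,150:290,::-1]
cv2.imwrite("pics/p3.png",cv2.resize(np.hstack([a,b]),None,fx=2.8,fy=2.8,interpolation=cv2.INTER_CUBIC))
E
```

```text
clock: 30.05
ee_pos: [681.4, 234.3, 36.2]
eef_rot: [[0.067, 0.998, 0.001], [0.998, -0.067, 0.0], [0.0, 0.001, -1.0]]
wrist_force: [-0.4, -0.4, -1.6]
grip_width: 0.321
gripper_force: 60.0
contact force -0.41 [681.4 234.3  36.2]
[681.4 234.3  36.2] 86.16450248589946
w []
w [(array([273.3, 264. ]), 0.75), (array([272.9, 279.8]), 0.72)]
```

View pics/p3.png

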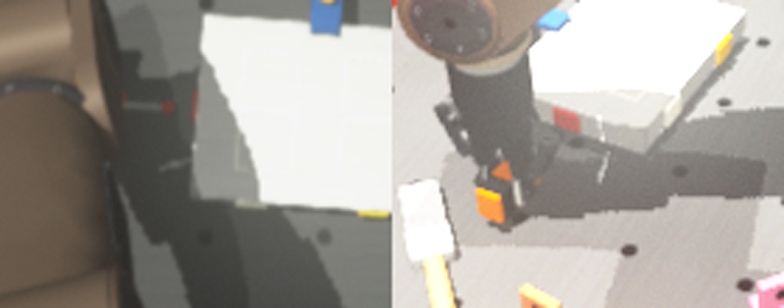

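The overhead half shows the red ball at (169,107) in line with the red pad at (196,104), about 20 mm clear. Next I make the slow approach.

```bash
python3 -m inch '[{"tx":-0.002,"ty":0,"tz":0.0005,"wx":0,"wy":0,"wz":0},{"tx":-0.005,"ty":0,"tz":0.0005,"wx":0,"wy":0,"wz":0},{"tx":-0.008,"ty":0,"tz":0.0005,"wx":0,"wy":0,"wz":0},{"tx":-0.011,"ty":0,"tz":0.0005,"wx":0,"wy":0,"wz":0},{"tx":-0.014,"ty":0,"tz":0.0005,"wx":0,"wy":0,"wz":0},{"tx":-0.016,"ty":0,"tz":0.0005,"wx":0,"wy":0,"wz":0},{"tx":-0.018,"ty":0,"tz":0.0005,"wx":0,"wy":0,"wz":0},{"tx":-0.018,"ty":0,"tz":0.0005,"wx":0,"wy":0,"wz":0},{"tx":-0.018,"ty":0,"tz":0.0005,"wx":0,"wy":0,"wz":0},{"tx":-0.018,"ty":0,"tz":0.0005,"wx":0,"wy":0,"wz":0}]' | grep wrist_f
python3 chk.py 0 && python3 -m inch '[{"tx":-0.0002,"ty":0,"tz":0,"wx":0,"wy":0,"wz":0},{"tx":-0.0004,"ty":0,"tz":0,"wx":0,"wy":0,"wz":0},{"tx":-0.0006,"ty":0,"tz":0,"wx":0,"wy":0,"wz":0},{"tx":-0.0008,"ty":0,"tz":0,"wx":0,"wy":0,"wz":0},{"tx":-0.001,"ty":0,"tz":0,"wx":0,"wy":0,"wz":0},{"tx":-0.0012,"ty":0,"tz":0,"wx":0,"wy":0,"wz":0},{"tx":-0.0014,"ty":0,"tz":0,"wx":0,"wy":0,"wz":0},{"tx":-0.0015,"ty":0,"tz":0,"wx":0,"wy":0,"wz":0},{"tx":-0.0015,"ty":0,"tz":0,"wx":0,"wy":0,"wz":0},{"tx":-0.0015,"ty":0,"tz":0,"wx":0,"wy":0,"wz":0}]' | grep wrist_f
python3 chk.py 0 && python3 -m inch '[{"tx":-0.0002,"ty":0,"tz":0,"wx":0,"wy":0,"wz":0},{"tx":-0.0004,"ty":0,"tz":0,"wx":0,"wy":0,"wz":0},{"tx":-0.0006,"ty":0,"tz":0,"wx":0,"wy":0,"wz":0},{"tx":-0.0008,"ty":0,"tz":0,"wx":0,"wy":0,"wz":0},{"tx":-0.001,"ty":0,"tz":0,"wx":0,"wy":0,"wz":0},{"tx":-0.0012,"ty":0,"tz":0,"wx":0,"wy":0,"wz":0},{"tx":-0.0014,"ty":0,"tz":0,"wx":0,"wy":0,"wz":0},{"tx":-0.0015,"ty":0,"tz":0,"wx":0,"wy":0,"wz":0},{"tx":-0.0015,"ty":0,"tz":0,"wx":0,"wy":0,"wz":0},{"tx":-0.0015,"ty":0,"tz":0,"wx":0,"wy":0,"wz":0}]' | grep wrist_f
python3 chk.py 0 && python3 -m inch '[{"tx":-0.0002,"ty":0,"tz":0,"wx":0,"wy":0,"wz":0},{"tx":-0.0004,"ty":0,"tz":0,"wx":0,"wy":0,"wz":0},{"tx":-0.0006,"ty":0,"tz":0,"wx":0,"wy":0,"wz":0},{"tx":-0.0008,"ty":0,"tz":0,"wx":0,"wy":0,"wz":0},{"tx":-0.001,"ty":0,"tz":0,"wx":0,"wy":0,"wz":0},{"tx":-0.0012,"ty":0,"tz":0,"wx":0,"wy":0,"wz":0},{"tx":-0.0014,"ty":0,"tz":0,"wx":0,"wy":0,"wz":0},{"tx":-0.0015,"ty":0,"tz":0,"wx":0,"wy":0,"wz":0},{"tx":-0.0015,"ty":0,"tz":0,"wx":0,"wy":0,"wz":0},{"tx":-0.0015,"ty":0,"tz":0,"wx":0,"wy":0,"wz":0}]' | grep wrist_f
python3 chk.py 0 && python3 -m inch '[{"tx":-0.0002,"ty":0,"tz":0,"wx":0,"wy":0,"wz":0},{"tx":-0.0004,"ty":0,"tz":0,"wx":0,"wy":0,"wz":0},{"tx":-0.0006,"ty":0,"tz":0,"wx":0,"wy":0,"wz":0},{"tx":-0.0008,"ty":0,"tz":0,"wx":0,"wy":0,"wz":0},{"tx":-0.001,"ty":0,"tz":0,"wx":0,"wy":0,"wz":0},{"tx":-0.0012,"ty":0,"tz":0,"wx":0,"wy":0,"wz":0},{"tx":-0.0014,"ty":0,"tz":0,"wx":0,"wy":0,"wz":0},{"tx":-0.0015,"ty":0,"tz":0,"wx":0,"wy":0,"wz":0},{"tx":-0.0015,"ty":0,"tz":0,"wx":0,"wy":0,"wz":0},{"tx":-0.0015,"ty":0,"tz":0,"wx":0,"wy":0,"wz":0}]' | grep wrist_f
python3 chk.py 0
```

```text
wrist_force: [-0.5, -1.1, -1.7]
contact force -1.17 [680.  216.3  35.1]
wrist_force: [0.7, 0.0, -2.1]
contact force 0.09 [679.9 214.7  35.1]
wrist_force: [0.3, 1.5, -2.9]
contact force 1.55 [679.8 213.3  35.1]
wrist_force: [1.0, 9.8, -1.7]
contact force 9.87 [679.8 213.   35.3]
contact force 9.87 [679.8 213.   35.3]
```

Pad 3 was touched at 9.9 N. Next I return the probe to its mat.

```bash
python3 - <<'E'
from h import *
a=go((650,240,130),91);a=go((500,50,140),140);a=go((460,-100,140),174);a=go((444.5,-241,140),174)
E
```

```text
t [0.0251, -0.0315, -0.0947] w [0.05, -0.09, -4.83]
t [-0.1744, -0.1684, -0.1051] w [0.09, -0.06, -53.83]
t [-0.3268, -0.1983, -0.1054] w [0.11, -0.04, -87.83]
t [-0.4685, -0.2043, -0.1056] w [0.11, -0.04, -87.83]
```

```bash
python3 -m inch '[{"tx":0.02,"ty":0,"tz":0,"wx":0,"wy":0,"wz":0},{"tx":0.025,"ty":0,"tz":-0.05,"wx":0,"wy":0,"wz":0},{"tx":0.02,"ty":-0.03,"tz":-0.1,"wx":0,"wy":0,"wz":-6},{"tx":0,"ty":-0.06,"tz":-0.105,"wx":0,"wy":0,"wz":-15},{"tx":-0.04,"ty":-0.09,"tz":-0.105,"wx":0,"wy":0,"wz":-24},{"tx":-0.08,"ty":-0.12,"tz":-0.105,"wx":0,"wy":0,"wz":-33},{"tx":-0.12,"ty":-0.145,"tz":-0.105,"wx":0,"wy":0,"wz":-42},{"tx":-0.165,"ty":-0.165,"tz":-0.105,"wx":0,"wy":0,"wz":-51},{"tx":-0.21,"ty":-0.18,"tz":-0.105,"wx":0,"wy":0,"wz":-60},{"tx":-0.26,"ty":-0.19,"tz":-0.105,"wx":0,"wy":0,"wz":-69}]'
python3 - <<'E'
from h import *
a=go((444.5,-241,140),174);a=go((444.5,-241,23),174)
E
```

```text
clock: 36.85
ee_pos: [472.3, -35.7, 140.4]
eef_rot: [[-0.91, 0.414, 0.0], [0.414, 0.91, -0.0], [-0.0, -0.0, -1.0]]
wrist_force: [0.3, 0.9, -3.0]
grip_width: 0.318
gripper_force: 60.0
t [-0.0597, -0.1983, 0.0005] w [-0.01, 0.03, -18.48]
t [-0.0597, -0.1983, 0.1175] w [-0.01, 0.03, -18.48]
```

```bash
python3 -m inch '[{"tx":-0.01,"ty":-0.05,"tz":0,"wx":0,"wy":0,"wz":-8},{"tx":-0.03,"ty":-0.1,"tz":0,"wx":0,"wy":0,"wz":-14},{"tx":-0.05,"ty":-0.15,"tz":0.02,"wx":0,"wy":0,"wz":-18.5},{"tx":-0.06,"ty":-0.19,"tz":0.04,"wx":0,"wy":0,"wz":-18.5},{"tx":-0.06,"ty":-0.198,"tz":0.06,"wx":0,"wy":0,"wz":-18.5},{"tx":-0.06,"ty":-0.198,"tz":0.08,"wx":0,"wy":0,"wz":-18.5},{"tx":-0.06,"ty":-0.198,"tz":0.08,"wx":0,"wy":0,"wz":-18.5},{"tx":-0.06,"ty":-0.198,"tz":0.08,"wx":0,"wy":0,"wz":-18.5},{"tx":-0.06,"ty":-0.198,"tz":0.08,"wx":0,"wy":0,"wz":-18.5},{"tx":-0.06,"ty":-0.198,"tz":0.08,"wx":0,"wy":0,"wz":-18.5}]'
python3 - <<'E'
from h import *
a=go((444.5,-241,23),174)
E
```

```text
clock: 38.1
ee_pos: [444.3, -239.8, 60.6]
eef_rot: [[-0.994, 0.11, 0.001], [0.11, 0.994, -0.001], [-0.001, -0.0, -1.0]]
wrist_force: [-0.4, 0.6, -2.4]
grip_width: 0.315
gripper_force: 60.1
t [-0.0003, -0.0011, 0.0376] w [-0.02, 0.05, -0.32]
```

Descend to just above, then feel for the mat, and release.

```bash
python3 -m inch '[{"tx":0,"ty":-0.001,"tz":0.01,"wx":0,"wy":0,"wz":0},{"tx":0,"ty":-0.001,"tz":0.02,"wx":0,"wy":0,"wz":0},{"tx":0,"ty":-0.001,"tz":0.028,"wx":0,"wy":0,"wz":0},{"tx":0,"ty":-0.001,"tz":0.033,"wx":0,"wy":0,"wz":0},{"tx":0,"ty":-0.001,"tz":0.035,"wx":0,"wy":0,"wz":0},{"tx":0,"ty":-0.001,"tz":0.037,"wx":0,"wy":0,"wz":0},{"tx":0,"ty":-0.001,"tz":0.038,"wx":0,"wy":0,"wz":0},{"tx":0,"ty":-0.001,"tz":0.0385,"wx":0,"wy":0,"wz":0},{"tx":0,"ty":-0.001,"tz":0.0385,"wx":0,"wy":0,"wz":0},{"tx":0,"ty":-0.001,"tz":0.0385,"wx":0,"wy":0,"wz":0}]'
```

```text
clock: 39.35
ee_pos: [443.9, -240.9, 21.8]
eef_rot: [[-0.994, 0.11, 0.0], [0.11, 0.994, -0.0], [-0.0, -0.0, -1.0]]
wrist_force: [-0.0, 1.3, 2.1]
grip_width: 0.314
gripper_force: 60.5
```

```bash
python3 -m inch '[{"tx":0,"ty":0,"tz":0,"wx":0,"wy":0,"wz":0},{"tx":0,"ty":0,"tz":0,"wx":0,"wy":0,"wz":0},{"tx":0,"ty":0,"tz":0,"wx":0,"wy":0,"wz":0},{"tx":0,"ty":0,"tz":0,"wx":0,"wy":0,"wz":0},{"tx":0,"ty":0,"tz":0,"wx":0,"wy":0,"wz":0},{"tx":0,"ty":0,"tz":0,"wx":0,"wy":0,"wz":0},{"tx":0,"ty":0,"tz":-0.04,"wx":0,"wy":0,"wz":0},{"tx":0,"ty":0,"tz":-0.1,"wx":0,"wy":0,"wz":0},{"tx":0,"ty":-0.04,"tz":-0.15,"wx":0,"wy":0,"wz":0},{"tx":0,"ty":-0.08,"tz":-0.19,"wx":0,"wy":0,"wz":0}]' 0.08
python3 -m inch '[{"tx":0,"ty":0,"tz":-0.03,"wx":0,"wy":0,"wz":0},{"tx":0,"ty":0,"tz":-0.03,"wx":0,"wy":0,"wz":0},{"tx":0,"ty":0,"tz":-0.03,"wx":0,"wy":0,"wz":0},{"tx":0,"ty":0,"tz":-0.03,"wx":0,"wy":0,"wz":0},{"tx":0,"ty":0,"tz":-0.03,"wx":0,"wy":0,"wz":0},{"tx":0,"ty":0,"tz":-0.03,"wx":0,"wy":0,"wz":0},{"tx":0,"ty":0,"tz":-0.03,"wx":0,"wy":0,"wz":0},{"tx":0,"ty":0,"tz":-0.03,"wx":0,"wy":0,"wz":0},{"tx":0,"ty":0,"tz":-0.03,"wx":0,"wy":0,"wz":0},{"tx":0,"ty":0,"tz":-0.03,"wx":0,"wy":0,"wz":0}]'
python3 pr.py w3.png
```

```text
clock: 40.6
ee_pos: [435.0, -321.0, 213.9]
eef_rot: [[-0.994, 0.109, 0.001], [0.109, 0.994, -0.001], [-0.001, -0.001, -1.0]]
wrist_force: [0.2, -0.4, -0.8]
grip_width: 0.932
gripper_force: 0.0
clock: 41.85
ee_pos: [435.0, -320.4, 241.6]
eef_rot: [[-0.994, 0.11, 0.0], [0.11, 0.994, 0.0], [-0.0, 0.0, -1.0]]
wrist_force: [0.1, 0.0, -0.0]
grip_width: 0.938
gripper_force: 0.0
probe_c [([341.5, 180.0], 0.74, array([ 442.2, -242. ,   21. ])), ([338.8, 174.7], 0.72, array([ 435.8, -244.8,   21. ]))]
probe_c [([364.5, 251.6], 0.76, array([ 445. , -247.2,   21. ])), ([360.5, 250.0], 0.62, array([ 449.5, -236.2,   21. ]))]
probe_tip [([337.6, 243.7], 0.75, array([ 519.7, -250.5,   21. ]))]
probe_tip [([364.8, 224.5], 0.78, array([ 520.1, -249.1,   21. ])), ([362.4, 252.3], 0.61, array([ 443.1, -241.4,   21. ])), ([256.4, 157.6], 0.3, array([708.5,  52.4,  21. ]))]
mat_c [([337.0, 199.0], 0.94, array([ 468.8, -245.2,    4. ]))]
mat_c [([362.9, 242.6], 0.78, array([ 470.2, -246.2,    4. ])), ([294.2, 208.3], 0.42, array([567. , -53.8,   4. ]))]
dial_grip [([178.3, 242.4], 0.71, array([ 472.6, -417.5,   84. ]))]
dial_grip []
```

View pics/w3.png

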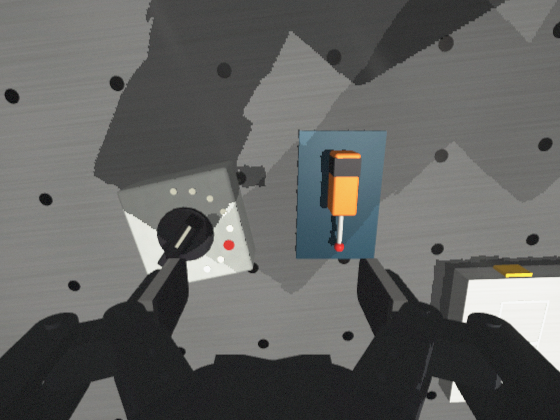

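The wrist view shows the probe lying flat within its mat, body (343,185) and ball (340,247). The dial is at (185,235) with its red dot at (229,245).

```bash
python3 - <<'E'
from h import *
w=cam("wrist");save(w,"d1.png",(110,155,270,285),5)
E
```

```text
(no output)
```

View pics/d1.png

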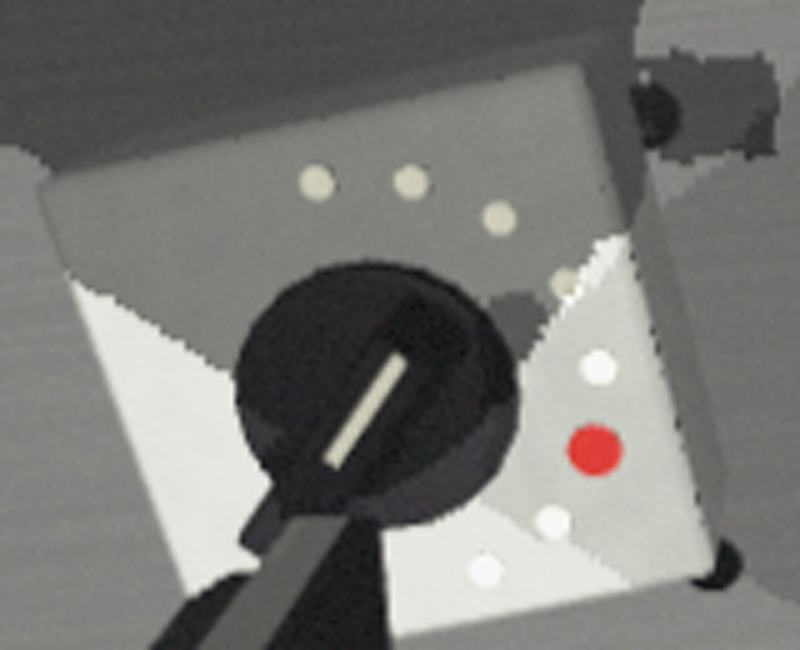

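The zoom shows the dots, with position 0 at (317,183) and red at (595,450). The white line runs from the axis at (335,462) to (398,360).

```bash
python3 - <<'E'
from h import *
w=cam("wrist");k=lambda p:(p[0]/5+110,p[1]/5+155)
D=np.array([onz(w,k(p),55.) for p in [(317,183),(411,182),(499,218),(565,285),(599,367),(595,450),(553,521),(486,571)]])
A=np.c_[2*D[:,:2],np.ones(8)];s=np.linalg.lstsq(A,(D[:,:2]**2).sum(1),rcond=None)[0];c=s[:2];print("c",c,np.sqrt(s[2]+c@c))
ang=np.degrees(np.arctan2(*(D[:,:2]-c).T[::-1]));print("dots",ang)
a,b=onz(w,k((335,462)),93.),onz(w,k((398,360)),93.);v=(b-a)[:2];print(a,b,"line",np.degrees(np.arctan2(v[1],v[0])),np.linalg.norm(v))
q=onz(w,k((376,393)),63.);print("disc c",q,"axis px at 93",(proj(w,(*c,93))-[110,155])*5)
o=bot.get_obs();print(o["qpos"],[o["clock"]])
E
```

```text
c [ 474.1 -417.4] 47.0503526894393
dots [-174.2  161.9  138.2  114.2   90.3   66.7   42.6   18.3]
[ 474.1 -416.4   93. ] [ 454.9 -400.5   93. ] line 140.3080861761789 24.84010052606204
disc c [ 471.6 -416.1   63. ] axis px at 93 [330.  462.7]
[ -43.4   21.5  101.5    0.    57.  -127. ] [42.45]
```

```bash
python3 - <<'E'
from h import *
a=go((474,-417,82),138.3);a=go((474,-417,150),138.3)
E
```

```text
t [-0.0494, -0.0917, 0.1595] w [0.01, -0.0, 35.36]
t [-0.0494, -0.0917, 0.0915] w [0.01, -0.0, 35.36]
```

```bash
python3 -m inch '[{"tx":-0.015,"ty":-0.03,"tz":0.01,"wx":0,"wy":0,"wz":10},{"tx":-0.03,"ty":-0.06,"tz":0.03,"wx":0,"wy":0,"wz":20},{"tx":-0.045,"ty":-0.085,"tz":0.06,"wx":0,"wy":0,"wz":30},{"tx":-0.0494,"ty":-0.0917,"tz":0.09,"wx":0,"wy":0,"wz":35.4},{"tx":-0.0494,"ty":-0.0917,"tz":0.1,"wx":0,"wy":0,"wz":35.4},{"tx":-0.0494,"ty":-0.0917,"tz":0.12,"wx":0,"wy":0,"wz":35.4},{"tx":-0.0494,"ty":-0.0917,"tz":0.14,"wx":0,"wy":0,"wz":35.4},{"tx":-0.0494,"ty":-0.0917,"tz":0.155,"wx":0,"wy":0,"wz":35.4},{"tx":-0.0494,"ty":-0.0917,"tz":0.1595,"wx":0,"wy":0,"wz":35.4},{"tx":-0.0494,"ty":-0.0917,"tz":0.1595,"wx":0,"wy":0,"wz":35.4}]' 0.06
python3 -m inch '[{"tx":0,"ty":0,"tz":0,"wx":0,"wy":0,"wz":0},{"tx":0,"ty":0,"tz":0,"wx":0,"wy":0,"wz":0},{"tx":0,"ty":0,"tz":0,"wx":0,"wy":0,"wz":0},{"tx":0,"ty":0,"tz":0,"wx":0,"wy":0,"wz":0},{"tx":0,"ty":0,"tz":0,"wx":0,"wy":0,"wz":0},{"tx":0,"ty":0,"tz":0,"wx":0,"wy":0,"wz":0},{"tx":0,"ty":0,"tz":0,"wx":0,"wy":0,"wz":0},{"tx":0,"ty":0,"tz":0,"wx":0,"wy":0,"wz":0},{"tx":0,"ty":0,"tz":0,"wx":0,"wy":0,"wz":0},{"tx":0,"ty":0,"tz":0,"wx":0,"wy":0,"wz":0}]' 0.0 30
```

```text
clock: 43.7
ee_pos: [474.1, -417.0, 82.4]
eef_rot: [[-0.747, 0.665, 0.0], [0.665, 0.747, -0.0], [-0.0, 0.0, -1.0]]
wrist_force: [1.0, -1.0, -0.6]
grip_width: 0.704
gripper_force: 0.0
clock: 44.95
ee_pos: [473.5, -417.8, 82.7]
eef_rot: [[-0.746, 0.666, -0.0], [0.666, 0.746, -0.001], [-0.001, -0.001, -1.0]]
wrist_force: [-6.7, -3.8, 4.1]
grip_width: 0.155
gripper_force: 32.5
```

```bash
python3 -m inch '[{"tx":0,"ty":0,"tz":0,"wx":0,"wy":0,"wz":8},{"tx":0,"ty":0,"tz":0,"wx":0,"wy":0,"wz":17},{"tx":0,"ty":0,"tz":0,"wx":0,"wy":0,"wz":26},{"tx":0,"ty":0,"tz":0,"wx":0,"wy":0,"wz":35},{"tx":0,"ty":0,"tz":0,"wx":0,"wy":0,"wz":44},{"tx":0,"ty":0,"tz":0,"wx":0,"wy":0,"wz":53},{"tx":0,"ty":0,"tz":0,"wx":0,"wy":0,"wz":62},{"tx":0,"ty":0,"tz":0,"wx":0,"wy":0,"wz":70},{"tx":0,"ty":0,"tz":0,"wx":0,"wy":0,"wz":73},{"tx":0,"ty":0,"tz":0,"wx":0,"wy":0,"wz":73}]'
python3 -m inch '[{"tx":0,"ty":0,"tz":0,"wx":0,"wy":0,"wz":0},{"tx":0,"ty":0,"tz":0,"wx":0,"wy":0,"wz":0},{"tx":0,"ty":0,"tz":0,"wx":0,"wy":0,"wz":0},{"tx":0,"ty":0,"tz":0,"wx":0,"wy":0,"wz":0},{"tx":0,"ty":0,"tz":0,"wx":0,"wy":0,"wz":0},{"tx":0,"ty":0,"tz":-0.03,"wx":0,"wy":0,"wz":0},{"tx":0,"ty":0,"tz":-0.08,"wx":0,"wy":0,"wz":0},{"tx":0,"ty":0,"tz":-0.13,"wx":0,"wy":0,"wz":0},{"tx":0.03,"ty":0,"tz":-0.18,"wx":0,"wy":0,"wz":0},{"tx":0.03,"ty":0,"tz":-0.18,"wx":0,"wy":0,"wz":0}]' 0.06
python3 - <<'E'
from h import *
w=cam("wrist")
print([(d["uv"],d["confidence"]) for d in bot.tip_of("dial_grip",w)])
p=proj(w,(474,-417,70));print(p);x,y=p.astype(int);save(w,"d2.png",(x-80,y-60,x+80,y+60),4)
a=go((480,330,300),86)
E
```

```text
clock: 46.2
ee_pos: [473.3, -418.1, 82.8]
eef_rot: [[0.419, 0.908, -0.001], [0.908, -0.419, -0.002], [-0.002, 0.0, -1.0]]
wrist_force: [-7.4, -6.4, 5.4]
grip_width: 0.157
gripper_force: 37.6
clock: 47.45
ee_pos: [488.0, -389.1, 266.2]
eef_rot: [[0.417, 0.909, 0.005], [0.909, -0.417, -0.004], [-0.002, 0.006, -1.0]]
wrist_force: [0.4, -0.8, -1.1]
grip_width: 0.703
gripper_force: 0.0
[([265.9, 217.5], 0.83)]
[269.9 214.7]
t [0.6509, -0.3066, -0.0382] w [0.02, 0.01, -20.7]
```

View pics/d2.png

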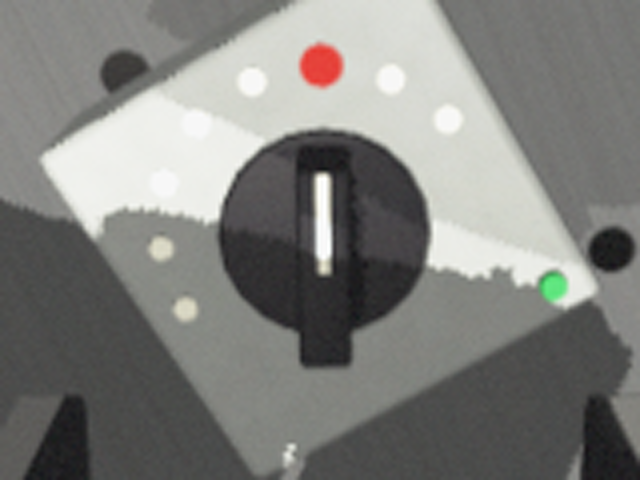

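The dial's white line at (322,225) points straight at the red dot at (322,65). Next come the lugs.

```bash
python3 - <<'E'
from h import *
a=go((495,0,310),120);a=go((495,385,310),176)
E
```

```text
t [0.3573, -0.1551, -0.0481] w [0.02, 0.02, -54.7]
t [0.7071, -0.3159, -0.0482] w [0.01, 0.03, -110.7]
```

```bash
python3 -m inch '[{"tx":0.035,"ty":-0.015,"tz":-0.02,"wx":0,"wy":0,"wz":-7},{"tx":0.085,"ty":-0.037,"tz":-0.04,"wx":0,"wy":0,"wz":-14},{"tx":0.14,"ty":-0.06,"tz":-0.048,"wx":0,"wy":0,"wz":-22},{"tx":0.195,"ty":-0.085,"tz":-0.048,"wx":0,"wy":0,"wz":-30},{"tx":0.25,"ty":-0.11,"tz":-0.048,"wx":0,"wy":0,"wz":-38},{"tx":0.305,"ty":-0.133,"tz":-0.048,"wx":0,"wy":0,"wz":-46},{"tx":0.36,"ty":-0.156,"tz":-0.048,"wx":0,"wy":0,"wz":-54},{"tx":0.41,"ty":-0.18,"tz":-0.048,"wx":0,"wy":0,"wz":-63},{"tx":0.46,"ty":-0.205,"tz":-0.048,"wx":0,"wy":0,"wz":-72},{"tx":0.5,"ty":-0.225,"tz":-0.048,"wx":0,"wy":0,"wz":-81}]' 0.08
python3 - <<'E'
from h import *
a=go((495,385,310),176)
E
```

```text
clock: 48.8
ee_pos: [491.0, 160.1, 308.5]
eef_rot: [[-0.835, 0.551, -0.003], [0.551, 0.835, -0.0], [0.002, -0.002, -1.0]]
wrist_force: [1.0, -0.1, -0.1]
grip_width: 0.936
gripper_force: 0.0
t [0.1206, 0.1899, -0.0016] w [-0.07, -0.13, -29.43]
```

```bash
python3 -m inch '[{"tx":0.03,"ty":0.045,"tz":0,"wx":0,"wy":0,"wz":-8},{"tx":0.06,"ty":0.095,"tz":0,"wx":0,"wy":0,"wz":-16},{"tx":0.09,"ty":0.145,"tz":0,"wx":0,"wy":0,"wz":-24},{"tx":0.11,"ty":0.175,"tz":0,"wx":0,"wy":0,"wz":-29},{"tx":0.12,"ty":0.19,"tz":0,"wx":0,"wy":0,"wz":-29},{"tx":0.12,"ty":0.19,"tz":0,"wx":0,"wy":0,"wz":-29},{"tx":0.12,"ty":0.19,"tz":0,"wx":0,"wy":0,"wz":-29},{"tx":0.12,"ty":0.19,"tz":0,"wx":0,"wy":0,"wz":-29},{"tx":0.12,"ty":0.19,"tz":0,"wx":0,"wy":0,"wz":-29},{"tx":0.12,"ty":0.19,"tz":0,"wx":0,"wy":0,"wz":-29}]'
cat > lugs.py <<'E'
from h import *
import sys
w=cam("wrist");save(w,sys.argv[1])
for d in bot.tip_of("lug1_c",w): print(np.round(d["uv"]),round(d["confidence"],2),onz(w,d["uv"],21))
# copper blobs: footprint orientation
hsv=cv2.cvtColor(np.array(w["pixels"]),cv2.COLOR_RGB2HSV)
m=cv2.inRange(hsv,(3,90,60),(18,255,255));n,lab,st,ce=cv2.connectedComponentsWithStats(m)
for i in range(1,n):
    if st[i,4]>250:
        r=cv2.minAreaRect(np.argwhere(lab==i)[:,::-1].astype(np.float32));print("blob",ce[i],st[i,4],np.round(r[0]),np.round(r[1]),round(r[2],1),onz(w,ce[i],15)[:2])
E
python3 lugs.py l1.png
```

```text
clock: 50.05
ee_pos: [497.3, 382.8, 310.3]
eef_rot: [[-0.997, 0.083, 0.0], [0.083, 0.997, 0.0], [-0.0, 0.0, -1.0]]
wrist_force: [-0.0, -0.5, -0.2]
grip_width: 0.94
gripper_force: 0.0
[307. 142.] 0.93 [462.4 432.   21. ]
blob [240.6 134.8] 997 [241. 135.] [31. 36.] 15.5 [446.8 345.3]
blob [297.6 142.4] 487 [304. 142.] [36. 30.] 65.6 [463.  419.8]
blob [316.4 211.3] 874 [316. 213.] [28. 36.] 22.6 [561.  440.5]
blob [256.6 226.9] 886 [256. 230.] [28. 38.] 5.7 [577.3 353.7]
blob [268.4 282.7] 260 [267. 284.] [11. 60.] 54.0 [668.6 362.7]
```

View pics/l1.png

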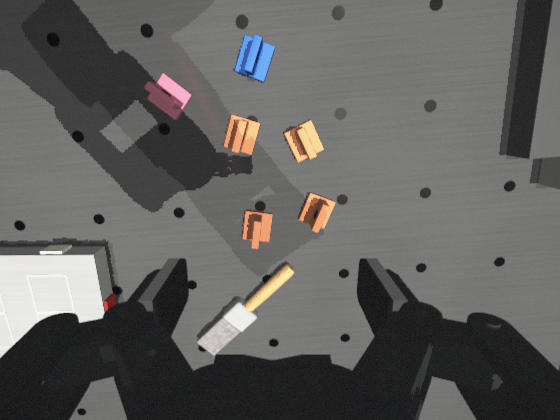

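```bash
python3 - <<'E'
import cv2
a=cv2.imread("pics/l1.png")[100:260,215:345]
cv2.imwrite("pics/l1z.png",cv2.resize(a,None,fx=3.75,fy=3.75,interpolation=cv2.INTER_CUBIC))
E
```

```text
(no output)
```

View pics/l1z.png

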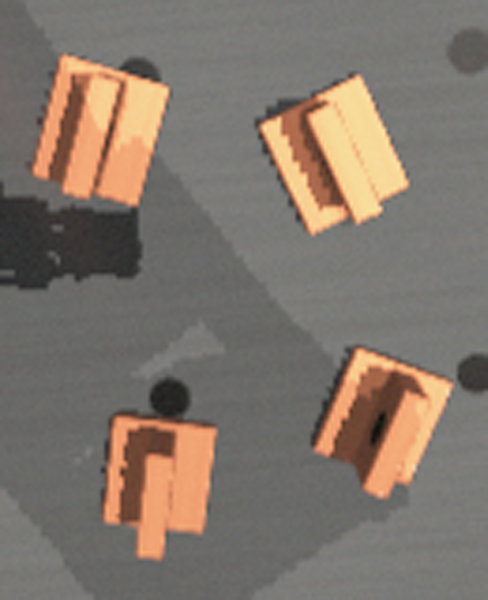

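The zoom shows four upright copper lugs with webs tilted about -14° (upper left), +24° (upper right), -5° (lower left) and -23° (lower right) from the image's vertical.

```bash
cat > est.py <<'E'
from h import *
w=cam("wrist")
E
python3 - <<'E'
from h import *
w=cam("wrist");p,R=pose()
k=lambda q:(q[0]/3.75+215,q[1]/3.75+100)
for n,cs in dict(L4=[(65,55),(168,88),(137,207),(35,178)],L3=[(260,122),(360,74),(408,185),(312,236)],L1=[(360,348),(451,380),(405,488),(315,450)],L2=[(115,412),(215,425),(205,535),(105,525)]).items():
    X=np.array([onz(w,k(q),8.)[:2] for q in cs]);v=X[3]-X[0]+X[2]-X[1]
    c=X.mean(0);y=np.degrees(np.arctan2(v[1],v[0]))
    print(n,c,"web yaw",y,"sides",np.linalg.norm(v)/2,np.linalg.norm(X[1]-X[0]+X[2]-X[3])/2)
    go((*c,26),y+180)
E
```

```text
L4 [448.1 346.6] web yaw -20.778537712972618 sides 43.990041240376534 37.99806979757526
t [0.046, -0.0405, 0.2841] w [0.0, 0.0, 16.03]
L3 [462.9 429.6] web yaw 20.92539803428033 sides 44.1332036819544 38.93463058082567
t [0.0381, 0.0435, 0.2841] w [0.0, 0.0, -25.67]
L1 [563.1 442.4] web yaw -25.26348204673954 sides 45.05880813346419 38.051292928523644
t [-0.0607, 0.0646, 0.2841] w [0.0, 0.0, 20.52]
L2 [579.4 354.9] web yaw -10.404795882486804 sides 46.38211685037825 39.219219082345816
t [-0.0842, -0.0213, 0.2841] w [0.0, 0.0, 5.66]
```

```bash
python3 -m inch '[{"tx":0.015,"ty":-0.013,"tz":0.05,"wx":0,"wy":0,"wz":5},{"tx":0.03,"ty":-0.027,"tz":0.1,"wx":0,"wy":0,"wz":10},{"tx":0.046,"ty":-0.041,"tz":0.15,"wx":0,"wy":0,"wz":16},{"tx":0.046,"ty":-0.041,"tz":0.18,"wx":0,"wy":0,"wz":16},{"tx":0.046,"ty":-0.041,"tz":0.18,"wx":0,"wy":0,"wz":16},{"tx":0.046,"ty":-0.041,"tz":0.18,"wx":0,"wy":0,"wz":16},{"tx":0.046,"ty":-0.041,"tz":0.18,"wx":0,"wy":0,"wz":16},{"tx":0.046,"ty":-0.041,"tz":0.18,"wx":0,"wy":0,"wz":16},{"tx":0.046,"ty":-0.041,"tz":0.18,"wx":0,"wy":0,"wz":16},{"tx":0.046,"ty":-0.041,"tz":0.18,"wx":0,"wy":0,"wz":16}]' 0.07
cat > hov.py <<'E'
# lug under the hand: copper blob nearest the TCP's ground point; base far-edge/near-edge based centre in tool axes
from h import *
import sys
w=cam("wrist");p,R=pose();px=np.array(w["pixels"])
hsv=cv2.cvtColor(px,cv2.COLOR_RGB2HSV)
m=cv2.inRange(hsv,(3,90,40),(18,255,255))
n,lab,st,ce=cv2.connectedComponentsWithStats(cv2.morphologyEx(m,cv2.MORPH_CLOSE,np.ones((5,5))))
zt=float(sys.argv[2]) if len(sys.argv)>2 else 0
u0=proj(w,(*p[:2],zt+8))
i=min((i for i in range(1,n) if st[i,4]>400),key=lambda i:np.linalg.norm(ce[i]-u0))
x,y,a,b,A=st[i];save(w,sys.argv[1],(max(0,x-40),max(0,y-40),x+a+40,y+b+40),3)
pts=np.argwhere(lab==i)[:,::-1].astype(np.float32);r=cv2.minAreaRect(pts);print("rect",r,"area",A,"origin",(max(0,x-40),max(0,y-40)),"tcp px",u0)
L=[onz(w,(x-.5,y+b/2),zt+8),onz(w,(x+a-.5,y+b/2),zt+8),onz(w,(x+a/2,y-.5),zt+8),onz(w,(x+a/2,y+b-.5),zt+8)]
T=[R.T@(q-p) for q in L];print("tool-frame edges: left/right y",T[0][1],T[1][1],"top/bottom x",T[2][0],T[3][0])
for d in bot.tip_of("lug1_c",w)[:3]: print(np.round(d["uv"]),round(d["confidence"],2),(R.T@(onz(w,d["uv"],zt+21)-p))[:2])
E
python3 hov.py h4.png
```

```text
clock: 51.45
ee_pos: [448.0, 346.2, 130.3]
eef_rot: [[-0.935, 0.354, 0.0], [0.354, 0.935, 0.0], [-0.0, 0.0, -1.0]]
wrist_force: [-0.6, -0.1, -0.1]
grip_width: 0.818
gripper_force: 0.0
rect ((270.0, 208.99998474121094), (47.99999237060547, 63.99999237060547), 0.0) area 2655 origin (np.int32(206), np.int32(137)) tcp px [271.9 205.5]
tool-frame edges: left/right y -22.074928665774213 18.8776689776782 top/bottom x 24.42848300737252 -32.31923668738365
[378. 191.] 0.96 [15.5 83. ]
```

View pics/h4.png

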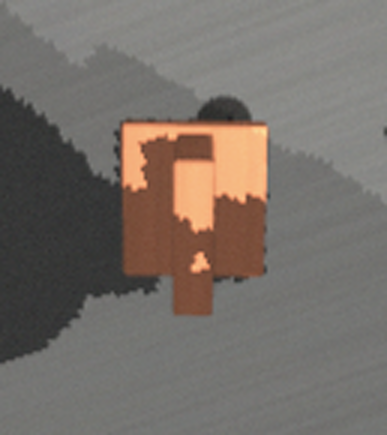

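The hover view shows lug 4 upright, its web vertical in the image at (193,240) and its base spanning (122..267, 122..277), so it is aligned. Now I grasp it.

```bash
python3 -m inch '[{"tx":0.002,"ty":-0.0016,"tz":0.03,"wx":0,"wy":0,"wz":0},{"tx":0.002,"ty":-0.0016,"tz":0.06,"wx":0,"wy":0,"wz":0},{"tx":0.002,"ty":-0.0016,"tz":0.085,"wx":0,"wy":0,"wz":0},{"tx":0.002,"ty":-0.0016,"tz":0.1,"wx":0,"wy":0,"wz":0},{"tx":0.002,"ty":-0.0016,"tz":0.104,"wx":0,"wy":0,"wz":0},{"tx":0.002,"ty":-0.0016,"tz":0.104,"wx":0,"wy":0,"wz":0},{"tx":0.002,"ty":-0.0016,"tz":0.104,"wx":0,"wy":0,"wz":0},{"tx":0.002,"ty":-0.0016,"tz":0.104,"wx":0,"wy":0,"wz":0},{"tx":0.002,"ty":-0.0016,"tz":0.104,"wx":0,"wy":0,"wz":0},{"tx":0.002,"ty":-0.0016,"tz":0.104,"wx":0,"wy":0,"wz":0}]' 0.05
python3 -m inch '[{"tx":0,"ty":0,"tz":0,"wx":0,"wy":0,"wz":0},{"tx":0,"ty":0,"tz":0,"wx":0,"wy":0,"wz":0},{"tx":0,"ty":0,"tz":0,"wx":0,"wy":0,"wz":0},{"tx":0,"ty":0,"tz":0,"wx":0,"wy":0,"wz":0},{"tx":0,"ty":0,"tz":0,"wx":0,"wy":0,"wz":0},{"tx":0,"ty":0,"tz":0,"wx":0,"wy":0,"wz":0},{"tx":0,"ty":0,"tz":0,"wx":0,"wy":0,"wz":0},{"tx":0,"ty":0,"tz":-0.05,"wx":0,"wy":0,"wz":0},{"tx":0,"ty":0,"tz":-0.1,"wx":0,"wy":0,"wz":0},{"tx":0,"ty":0,"tz":-0.15,"wx":0,"wy":0,"wz":0}]' 0.0 50
python3 - <<'E'
from h import *
go((520,10,260),176)
E
```

```text
clock: 52.8
ee_pos: [445.6, 345.4, 26.3]
eef_rot: [[-0.935, 0.354, 0.0], [0.354, 0.935, 0.0], [-0.0, 0.0, -1.0]]
wrist_force: [0.4, -0.5, -0.5]
grip_width: 0.587
gripper_force: 0.0
clock: 54.05
ee_pos: [445.1, 345.1, 177.1]
eef_rot: [[-0.935, 0.354, -0.001], [0.354, 0.935, -0.001], [0.001, -0.001, -1.0]]
wrist_force: [0.5, 1.3, -2.5]
grip_width: 0.107
gripper_force: 49.4
t [-0.1886, -0.2869, -0.0828] w [-0.05, -0.05, -16.74]
```

```bash
python3 -m inch '[{"tx":-0.03,"ty":-0.045,"tz":-0.02,"wx":0,"wy":0,"wz":-3},{"tx":-0.06,"ty":-0.09,"tz":-0.04,"wx":0,"wy":0,"wz":-6},{"tx":-0.09,"ty":-0.135,"tz":-0.06,"wx":0,"wy":0,"wz":-9},{"tx":-0.12,"ty":-0.18,"tz":-0.08,"wx":0,"wy":0,"wz":-12},{"tx":-0.15,"ty":-0.23,"tz":-0.083,"wx":0,"wy":0,"wz":-15},{"tx":-0.18,"ty":-0.275,"tz":-0.083,"wx":0,"wy":0,"wz":-16.7},{"tx":-0.1886,"ty":-0.287,"tz":-0.083,"wx":0,"wy":0,"wz":-16.7},{"tx":-0.1886,"ty":-0.287,"tz":-0.083,"wx":0,"wy":0,"wz":-16.7},{"tx":-0.1886,"ty":-0.287,"tz":-0.083,"wx":0,"wy":0,"wz":-16.7},{"tx":-0.1886,"ty":-0.287,"tz":-0.083,"wx":0,"wy":0,"wz":-16.7}]'
cat > mk.py <<'E'
from h import *
w=cam("wrist");save(w,"m1.png");p,R=pose();print(p)
a=np.radians(-4.15);B=np.array([[np.cos(a),-np.sin(a)],[np.sin(a),np.cos(a)]]);C=np.array([666.2,4.])
for d in bot.tip_of("mark1",w):
    X=onz(w,d["uv"],50); print(np.round(d["uv"],1),round(d["confidence"],2),X,"plate",B.T@(X[:2]-C))
# rectify the plate's top, 3 px/mm, plate x down, y right
S=3;q=np.float32([[-95,-125],[95,-125],[95,125],[-95,125]])
src=np.float32([proj(w,(*(C+B@v),50)) for v in q]);dst=np.float32([[(v[1]+125)*S,(v[0]+95)*S] for v in q])
im=cv2.warpPerspective(np.array(w["pixels"])[...,::-1],cv2.getPerspectiveTransform(src,dst),(250*S,190*S),flags=cv2.INTER_CUBIC)
cv2.imwrite("pics/plate.png",im)
E
python3 mk.py
```

```text
clock: 55.3
ee_pos: [520.1, 11.4, 259.0]
eef_rot: [[-0.998, 0.069, -0.0], [0.069, 0.998, 0.0], [0.0, 0.0, -1.0]]
wrist_force: [-1.0, 0.3, -3.1]
grip_width: 0.106
gripper_force: 49.7
[520.1  11.3 259.1]
[235.1 275.8] 0.91 [629.7 -40.9  50. ] plate [-33.1 -47.4]
[319.  277.6] 0.63 [639.2  59.6  50. ] plate [-31.   53.5]
```

View pics/plate.png

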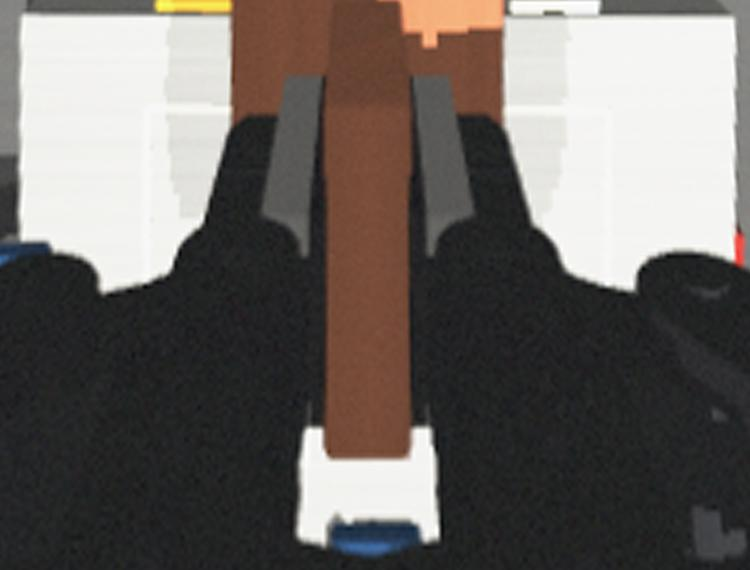

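The rectified view shows the plate edges at x=20 and 737, the near edge at y=13, and the near outlines' outer sides at x=147 and 608 with near sides at y=106. That puts the near marks at plate (-30, ±50). For the far marks I check the earlier unobstructed image numerically.

```bash
python3 - <<'E'
from h import *
w=cam("wrist");Tc=np.array(w["T_tool_cam"])
im=cv2.imread("pics/w1.png",0).astype(np.float32)
T=np.eye(4);T[:3,:3]=[[-0.998,0.07,0.002],[0.07,0.998,0],[-0.002,0,-1]];T[:3,3]=[520.7,61.7,325.6]
W=T@Tc;w["R"]=W[:3,:3].T;w["t"]=-w["R"]@W[:3,3]
a=np.radians(-4.15);B=np.array([[np.cos(a),-np.sin(a)],[np.sin(a),np.cos(a)]]);C=np.array([666.2,4.])
S=2;q=np.float32([[-100,-130],[100,-130],[100,130],[-100,130]])
src=np.float32([proj(w,(*(C+B@v),50)) for v in q]);dst=np.float32([[(v[1]+130)*S,(v[0]+100)*S] for v in q])
r=cv2.warpPerspective(im,cv2.getPerspectiveTransform(src,dst),(260*S,200*S),flags=cv2.INTER_CUBIC)
cv2.imwrite("pics/w1r.png",r)
def pk(p,off):
    d=p-cv2.GaussianBlur(p.reshape(-1,1),(1,61),0).ravel()
    return [(i/S+off,round(float(d[i]),1)) for i in range(2,len(d)-2) if d[i]==d[i-2:i+3].max() and d[i]>0.6]
for nm,(y0,y1) in dict(L=(-70,-30),Rr=(30,70)).items():
    print(nm,"x peaks",pk(r[:,int((y0+130)*S):int((y1+130)*S)].mean(1),-100))
for nm,(x0,x1) in dict(near=(-50,-10),far=(10,50)).items():
    print(nm,"y peaks",pk(r[int((x0+100)*S):int((x1+100)*S)].mean(0),-130))
E
```

```text
L x peaks [(-93.0, 9.8), (-85.0, 22.4), (-58.0, 5.1), (-40.0, 1.1), (-30.0, 0.8), (-13.5, 0.7), (2.5, 8.4), (30.0, 0.6), (48.5, 0.9), (62.5, 7.9), (89.0, 22.4)]
Rr x peaks [(-90.5, 25.7), (-83.5, 7.1), (-73.5, 0.7), (-70.5, 2.4), (-57.0, 11.0), (-41.0, 0.6), (-27.5, 1.1), (-14.5, 7.9), (3.5, 6.5), (27.5, 0.9), (45.5, 1.1), (60.0, 2.8), (63.0, 5.4), (89.0, 25.7)]
near y peaks [(-124.5, 7.9), (-120.5, 15.7), (-117.5, 15.2), (-103.5, 1.7), (-83.5, 26.9), (-80.5, 12.7), (-76.0, 6.6), (-33.5, 3.9), (-29.5, 3.0), (-26.0, 3.9), (-22.0, 7.2), (-18.5, 6.3), (13.0, 7.4), (16.0, 5.0), (20.0, 6.2), (24.0, 7.2), (66.5, 7.9), (70.5, 5.1), (74.0, 5.9), (77.5, 7.6), (92.0, 10.2), (108.0, 8.7), (112.0, 7.7), (115.5, 17.7), (119.0, 8.5)]
far y peaks [(-101.5, 0.6), (-83.5, 59.6), (-76.5, 9.2), (-33.5, 3.6), (-30.0, 2.9), (-26.0, 2.8), (-22.5, 3.8), (12.5, 3.1), (16.0, 2.9), (20.0, 2.0), (23.5, 4.2), (66.5, 3.7), (70.5, 3.3), (74.0, 2.3), (77.5, 4.3), (108.0, 10.8), (112.0, 12.3), (115.0, 8.8), (119.0, 4.0)][ WARN:0@0.479] global loadsave.cpp:1063 imwrite_ Unsupported depth image for selected encoder is fallbacked to CV_8U.
```

```bash
cat > pl.py <<'E'
from h import *
import sys
a=np.radians(-4.15);B=np.array([[np.cos(a),-np.sin(a)],[np.sin(a),np.cos(a)]]);C=np.array([666.2,4.5])
v=[float(s) for s in sys.argv[1:4]]
X=C+B@np.array(v[:2]);p,R=pose();print(p,"->",X);go((*X,v[2]),175.85)
E
python3 pl.py 30.5 50 76.3
```

```text
[520.2  10.9 259.1] -> [700.2  52.2]
t [-0.1767, 0.0536, 0.1828] w [0.01, 0.0, 0.17]
```

```bash
python3 -m inch '[{"tx":-0.045,"ty":0.015,"tz":0.01,"wx":0,"wy":0,"wz":0},{"tx":-0.09,"ty":0.03,"tz":0.03,"wx":0,"wy":0,"wz":0},{"tx":-0.135,"ty":0.045,"tz":0.06,"wx":0,"wy":0,"wz":0.2},{"tx":-0.17,"ty":0.0535,"tz":0.09,"wx":0,"wy":0,"wz":0.2},{"tx":-0.1767,"ty":0.0536,"tz":0.12,"wx":0,"wy":0,"wz":0.2},{"tx":-0.1767,"ty":0.0536,"tz":0.145,"wx":0,"wy":0,"wz":0.2},{"tx":-0.1767,"ty":0.0536,"tz":0.16,"wx":0,"wy":0,"wz":0.2},{"tx":-0.1767,"ty":0.0536,"tz":0.165,"wx":0,"wy":0,"wz":0.2},{"tx":-0.1767,"ty":0.0536,"tz":0.165,"wx":0,"wy":0,"wz":0.2},{"tx":-0.1767,"ty":0.0536,"tz":0.165,"wx":0,"wy":0,"wz":0.2}]'
python3 pl.py 30.5 50 76.3
```

```text
clock: 56.7
ee_pos: [700.7, 51.2, 95.2]
eef_rot: [[-0.997, 0.074, 0.002], [0.074, 0.997, 0.0], [-0.002, 0.0, -1.0]]
wrist_force: [0.3, 0.5, -1.8]
grip_width: 0.106
gripper_force: 49.6
[700.7  51.2  95.2] -> [700.2  52.2]
t [0.0006, 0.001, 0.0189] w [0.01, 0.09, -0.09]
```

```bash
python3 -m inch '[{"tx":0.0005,"ty":0.001,"tz":0.005,"wx":0,"wy":0,"wz":0},{"tx":0.0005,"ty":0.001,"tz":0.01,"wx":0,"wy":0,"wz":0},{"tx":0.0005,"ty":0.001,"tz":0.014,"wx":0,"wy":0,"wz":0},{"tx":0.0005,"ty":0.001,"tz":0.016,"wx":0,"wy":0,"wz":0},{"tx":0.0005,"ty":0.001,"tz":0.017,"wx":0,"wy":0,"wz":0},{"tx":0.0005,"ty":0.001,"tz":0.018,"wx":0,"wy":0,"wz":0},{"tx":0.0005,"ty":0.001,"tz":0.0185,"wx":0,"wy":0,"wz":0},{"tx":0.0005,"ty":0.001,"tz":0.0187,"wx":0,"wy":0,"wz":0},{"tx":0.0005,"ty":0.001,"tz":0.0187,"wx":0,"wy":0,"wz":0},{"tx":0.0005,"ty":0.001,"tz":0.0187,"wx":0,"wy":0,"wz":0}]'
python3 -m inch '[{"tx":0,"ty":0,"tz":0,"wx":0,"wy":0,"wz":0},{"tx":0,"ty":0,"tz":0,"wx":0,"wy":0,"wz":0},{"tx":0,"ty":0,"tz":0,"wx":0,"wy":0,"wz":0},{"tx":0,"ty":0,"tz":0,"wx":0,"wy":0,"wz":0},{"tx":0,"ty":0,"tz":0,"wx":0,"wy":0,"wz":0},{"tx":0,"ty":0,"tz":-0.02,"wx":0,"wy":0,"wz":0},{"tx":0,"ty":0,"tz":-0.06,"wx":0,"wy":0,"wz":0},{"tx":0.04,"ty":0,"tz":-0.11,"wx":0,"wy":0,"wz":0},{"tx":0.09,"ty":0,"tz":-0.14,"wx":0,"wy":0,"wz":0},{"tx":0.13,"ty":0,"tz":-0.15,"wx":0,"wy":0,"wz":0}]' 0.035
python3 hov.py c1.png 50; python3 - <<'E'
from h import *
go((462,426,150),200.9);go((520,200,230),185)
E
```

```text
clock: 57.95
ee_pos: [700.0, 52.2, 76.2]
eef_rot: [[-0.997, 0.074, 0.001], [0.074, 0.997, 0.0], [-0.001, 0.0, -1.0]]
wrist_force: [-3.0, -0.9, 5.7]
grip_width: 0.105
gripper_force: 50.8
clock: 59.2
ee_pos: [569.1, 61.9, 228.9]
eef_rot: [[-0.997, 0.074, 0.005], [0.074, 0.997, 0.0], [-0.004, 0.0, -1.0]]
wrist_force: [0.5, 0.4, 0.4]
grip_width: 0.408
gripper_force: 0.0
rect ((272.0, 312.0), (54.0, 36.0), 90.0) area 1389 origin (np.int32(214), np.int32(245)) tcp px [272.3 187.1]
tool-frame edges: left/right y -21.16119717271645 19.888530727423234 top/bottom x -107.10322413665084 -177.9768149400747
[269. 318.] 0.21 [-139.6   -4.1]
t [0.1323, 0.355, 0.0785] w [-0.01, 0.16, -25.11]
t [0.0576, 0.1338, -0.0014] w [0.01, 0.15, -9.21]
```

```bash
python3 -m inch '[{"tx":0.016,"ty":0.045,"tz":0,"wx":0,"wy":0,"wz":-3},{"tx":0.033,"ty":0.09,"tz":0,"wx":0,"wy":0,"wz":-6},{"tx":0.05,"ty":0.135,"tz":0,"wx":0,"wy":0,"wz":-9},{"tx":0.067,"ty":0.18,"tz":0.01,"wx":0,"wy":0,"wz":-12},{"tx":0.085,"ty":0.23,"tz":0.03,"wx":0,"wy":0,"wz":-16},{"tx":0.104,"ty":0.28,"tz":0.05,"wx":0,"wy":0,"wz":-20},{"tx":0.12,"ty":0.325,"tz":0.07,"wx":0,"wy":0,"wz":-24},{"tx":0.1323,"ty":0.355,"tz":0.09,"wx":0,"wy":0,"wz":-25.1},{"tx":0.1323,"ty":0.355,"tz":0.098,"wx":0,"wy":0,"wz":-25.1},{"tx":0.1323,"ty":0.355,"tz":0.098,"wx":0,"wy":0,"wz":-25.1}]' 0.07
python3 hov.py h3.png
```

```text
clock: 60.55
ee_pos: [464.9, 425.2, 127.5]
eef_rot: [[-0.935, -0.356, -0.0], [-0.356, 0.935, -0.0], [0.0, -0.0, -1.0]]
wrist_force: [0.1, -0.6, 0.5]
grip_width: 0.822
gripper_force: 0.0
rect ((277.0, 210.0), (66.0, 48.0), 90.0) area 2752 origin (np.int32(213), np.int32(137)) tcp px [272.  206.6]
tool-frame edges: left/right y -16.158671409412936 24.37136494765473 top/bottom x 25.145228617486644 -32.79676064900749
[277. 207.] 0.92 [3.3 3.7]
```

```bash
python3 - <<'E'
from h import *
p,R=pose();print(p)
E
python3 -m inch '[{"tx":0.003,"ty":0.004,"tz":0.03,"wx":0,"wy":0,"wz":0},{"tx":0.003,"ty":0.004,"tz":0.06,"wx":0,"wy":0,"wz":0},{"tx":0.003,"ty":0.004,"tz":0.085,"wx":0,"wy":0,"wz":0},{"tx":0.003,"ty":0.004,"tz":0.097,"wx":0,"wy":0,"wz":0},{"tx":0.003,"ty":0.004,"tz":0.1013,"wx":0,"wy":0,"wz":0},{"tx":0.003,"ty":0.004,"tz":0.1013,"wx":0,"wy":0,"wz":0},{"tx":0.003,"ty":0.004,"tz":0.1013,"wx":0,"wy":0,"wz":0},{"tx":0.003,"ty":0.004,"tz":0.1013,"wx":0,"wy":0,"wz":0},{"tx":0.003,"ty":0.004,"tz":0.1013,"wx":0,"wy":0,"wz":0},{"tx":0.003,"ty":0.004,"tz":0.1013,"wx":0,"wy":0,"wz":0}]' 0.05
python3 -m inch '[{"tx":0,"ty":0,"tz":0,"wx":0,"wy":0,"wz":0},{"tx":0,"ty":0,"tz":0,"wx":0,"wy":0,"wz":0},{"tx":0,"ty":0,"tz":0,"wx":0,"wy":0,"wz":0},{"tx":0,"ty":0,"tz":0,"wx":0,"wy":0,"wz":0},{"tx":0,"ty":0,"tz":0,"wx":0,"wy":0,"wz":0},{"tx":0,"ty":0,"tz":0,"wx":0,"wy":0,"wz":0},{"tx":0,"ty":0,"tz":0,"wx":0,"wy":0,"wz":0},{"tx":0,"ty":0,"tz":-0.05,"wx":0,"wy":0,"wz":0},{"tx":0,"ty":0,"tz":-0.1,"wx":0,"wy":0,"wz":0},{"tx":0,"ty":0,"tz":-0.14,"wx":0,"wy":0,"wz":0}]' 0.0 50
python3 pl.py -30 -50 150; python3 pl.py 30.5 -50 150
```

```text
[465.5 424.9 128.3]
clock: 61.9
ee_pos: [460.4, 428.4, 26.2]
eef_rot: [[-0.934, -0.356, 0.0], [-0.356, 0.934, 0.0], [-0.0, 0.0, -1.0]]
wrist_force: [0.2, 0.3, 0.6]
grip_width: 0.587
gripper_force: 0.0
clock: 63.15
ee_pos: [460.3, 428.2, 167.7]
eef_rot: [[-0.934, -0.356, 0.0], [-0.356, 0.934, 0.0], [-0.0, 0.0, -1.0]]
wrist_force: [-0.3, 1.1, -1.3]
grip_width: 0.106
gripper_force: 49.1
[460.3 428.2 167.7] -> [632.7 -43.2]
t [0.0067, -0.5019, 0.0176] w [0.01, 0.01, 25.01]
[460.3 428.2 167.7] -> [693.  -47.6]
t [-0.0481, -0.5275, 0.0176] w [0.01, 0.01, 25.01]
```

```bash
python3 -m inch '[{"tx":-0.003,"ty":-0.035,"tz":-0.01,"wx":0,"wy":0,"wz":2},{"tx":-0.008,"ty":-0.09,"tz":-0.01,"wx":0,"wy":0,"wz":5},{"tx":-0.013,"ty":-0.15,"tz":-0.01,"wx":0,"wy":0,"wz":8},{"tx":-0.019,"ty":-0.21,"tz":-0.01,"wx":0,"wy":0,"wz":11},{"tx":-0.025,"ty":-0.27,"tz":-0.01,"wx":0,"wy":0,"wz":14},{"tx":-0.03,"ty":-0.33,"tz":-0.01,"wx":0,"wy":0,"wz":17},{"tx":-0.035,"ty":-0.39,"tz":-0.01,"wx":0,"wy":0,"wz":20},{"tx":-0.04,"ty":-0.445,"tz":0,"wx":0,"wy":0,"wz":23},{"tx":-0.045,"ty":-0.495,"tz":0.01,"wx":0,"wy":0,"wz":25},{"tx":-0.048,"ty":-0.5275,"tz":0.02,"wx":0,"wy":0,"wz":25}]'
python3 pl.py 30.5 -50 90
```

```text
clock: 64.4
ee_pos: [693.4, -49.9, 145.0]
eef_rot: [[-0.997, 0.074, -0.001], [0.074, 0.997, 0.0], [0.001, 0.0, -1.0]]
wrist_force: [0.6, 0.5, -1.6]
grip_width: 0.108
gripper_force: 49.2
[693.4 -49.9 145. ] -> [693.  -47.6]
t [0.0006, 0.0023, 0.055] w [0.0, -0.05, -0.11]
```

```bash
python3 -m inch '[{"tx":0,"ty":0,"tz":0.02,"wx":0,"wy":0,"wz":0},{"tx":0,"ty":0,"tz":0.035,"wx":0,"wy":0,"wz":0},{"tx":0,"ty":0,"tz":0.05,"wx":0,"wy":0,"wz":0},{"tx":0,"ty":0,"tz":0.055,"wx":0,"wy":0,"wz":0},{"tx":0,"ty":0,"tz":0.055,"wx":0,"wy":0,"wz":0},{"tx":0,"ty":0,"tz":0.055,"wx":0,"wy":0,"wz":0},{"tx":0,"ty":0,"tz":0.055,"wx":0,"wy":0,"wz":0},{"tx":0,"ty":0,"tz":0.055,"wx":0,"wy":0,"wz":0},{"tx":0,"ty":0,"tz":0.055,"wx":0,"wy":0,"wz":0},{"tx":0,"ty":0,"tz":0.055,"wx":0,"wy":0,"wz":0}]' >/dev/null
python3 pl.py 30.5 -50 76.2
```

```text
[693.1 -47.6  91.1] -> [693.  -47.6]
t [0.0001, -0.0, 0.0149] w [0.0, 0.01, 0.01]
```

```bash
python3 -m inch '[{"tx":0,"ty":0,"tz":0.004,"wx":0,"wy":0,"wz":0},{"tx":0,"ty":0,"tz":0.008,"wx":0,"wy":0,"wz":0},{"tx":0,"ty":0,"tz":0.011,"wx":0,"wy":0,"wz":0},{"tx":0,"ty":0,"tz":0.013,"wx":0,"wy":0,"wz":0},{"tx":0,"ty":0,"tz":0.014,"wx":0,"wy":0,"wz":0},{"tx":0,"ty":0,"tz":0.0147,"wx":0,"wy":0,"wz":0},{"tx":0,"ty":0,"tz":0.0147,"wx":0,"wy":0,"wz":0},{"tx":0,"ty":0,"tz":0.0147,"wx":0,"wy":0,"wz":0},{"tx":0,"ty":0,"tz":0.0147,"wx":0,"wy":0,"wz":0},{"tx":0,"ty":0,"tz":0.0147,"wx":0,"wy":0,"wz":0}]'
python3 -m inch '[{"tx":0,"ty":0,"tz":0,"wx":0,"wy":0,"wz":0},{"tx":0,"ty":0,"tz":0,"wx":0,"wy":0,"wz":0},{"tx":0,"ty":0,"tz":0,"wx":0,"wy":0,"wz":0},{"tx":0,"ty":0,"tz":0,"wx":0,"wy":0,"wz":0},{"tx":0,"ty":0,"tz":0,"wx":0,"wy":0,"wz":0},{"tx":0,"ty":0,"tz":-0.02,"wx":0,"wy":0,"wz":0},{"tx":0,"ty":0,"tz":-0.06,"wx":0,"wy":0,"wz":0},{"tx":0.03,"ty":0.03,"tz":-0.1,"wx":0,"wy":0,"wz":0},{"tx":0.07,"ty":0.07,"tz":-0.12,"wx":0,"wy":0,"wz":0},{"tx":0.1,"ty":0.12,"tz":-0.12,"wx":0,"wy":0,"wz":0}]' 0.035
python3 - <<'E'
from h import *
go((561,438,128),154.7)
E
```

```text
clock: 66.9
ee_pos: [693.0, -47.5, 76.4]
eef_rot: [[-0.997, 0.072, 0.0], [0.072, 0.997, 0.0], [-0.0, 0.0, -1.0]]
wrist_force: [-0.7, 0.3, -2.1]
grip_width: 0.106
gripper_force: 49.2
clock: 68.15
ee_pos: [601.4, 80.1, 199.8]
eef_rot: [[-0.997, 0.074, 0.005], [0.074, 0.997, 0.0], [-0.005, 0.001, -1.0]]
wrist_force: [0.6, 0.7, -0.0]
grip_width: 0.409
gripper_force: 0.0
t [0.0669, 0.354, 0.0717] w [0.08, 0.25, 21.08]
```

```bash
python3 -m inch '[{"tx":0.008,"ty":0.045,"tz":0,"wx":0,"wy":0,"wz":3},{"tx":0.016,"ty":0.095,"tz":0,"wx":0,"wy":0,"wz":6},{"tx":0.026,"ty":0.15,"tz":0,"wx":0,"wy":0,"wz":9},{"tx":0.037,"ty":0.205,"tz":0.01,"wx":0,"wy":0,"wz":12},{"tx":0.047,"ty":0.26,"tz":0.03,"wx":0,"wy":0,"wz":15},{"tx":0.058,"ty":0.31,"tz":0.05,"wx":0,"wy":0,"wz":18},{"tx":0.066,"ty":0.345,"tz":0.065,"wx":0,"wy":0,"wz":21},{"tx":0.067,"ty":0.354,"tz":0.072,"wx":0,"wy":0,"wz":21.1},{"tx":0.067,"ty":0.354,"tz":0.072,"wx":0,"wy":0,"wz":21.1},{"tx":0.067,"ty":0.354,"tz":0.072,"wx":0,"wy":0,"wz":21.1}]' 0.07
python3 hov.py h1.png
```

```text
clock: 69.4
ee_pos: [561.4, 436.2, 125.5]
eef_rot: [[-0.904, 0.427, 0.001], [0.427, 0.904, 0.001], [-0.001, 0.001, -1.0]]
wrist_force: [0.1, 0.5, 0.8]
grip_width: 0.815
gripper_force: 0.0
rect ((279.0, 210.5), (65.0, 50.0), 90.0) area 2759 origin (np.int32(214), np.int32(138)) tcp px [271.7 207.1]
tool-frame edges: left/right y -15.0721123984763 26.807615062651728 top/bottom x 24.627977185853986 -32.07584391439401
```

```bash
cat >> hov.py <<'E'
M=lab==i;rows=range(y+6,y+int(b*.62));l=[np.argmax(M[r]) for r in rows];g=[M.shape[1]-1-np.argmax(M[r][::-1]) for r in rows]
P=lambda s,off:[(R.T@(onz(w,(u+off,r),zt+8)-p))[:2] for u,r in zip(s,rows)]
for s,o in ((l,-.5),(g,.5)):
    q=np.array(P(s,o));k=np.polyfit(q[:,0],q[:,1],1);print("edge turn about tool z (deg)",np.degrees(np.arctan(k[0])),"y at -> x=0",k[1])
E
python3 hov.py h1.png
```

```text
rect ((279.0, 210.5), (65.0, 50.0), 90.0) area 2765 origin (np.int32(214), np.int32(138)) tcp px [271.9 206.9]
tool-frame edges: left/right y -15.174363738158291 26.681941045987955 top/bottom x 24.43570727859148 -32.23576840907655
[190. 270.] 0.39 [-50.  -67.2]
edge turn about tool z (deg) -0.8797884864303301 y at -> x=0 -14.330153969925004
edge turn about tool z (deg) -0.768156234073483 y at -> x=0 25.61752009513791
```

```bash
python3 -m inch '[{"tx":0.0022,"ty":0.0057,"tz":0.03,"wx":0,"wy":0,"wz":-0.8},{"tx":0.0022,"ty":0.0057,"tz":0.06,"wx":0,"wy":0,"wz":-0.8},{"tx":0.0022,"ty":0.0057,"tz":0.085,"wx":0,"wy":0,"wz":-0.8},{"tx":0.0022,"ty":0.0057,"tz":0.097,"wx":0,"wy":0,"wz":-0.8},{"tx":0.0022,"ty":0.0057,"tz":0.1007,"wx":0,"wy":0,"wz":-0.8},{"tx":0.0022,"ty":0.0057,"tz":0.1007,"wx":0,"wy":0,"wz":-0.8},{"tx":0.0022,"ty":0.0057,"tz":0.1007,"wx":0,"wy":0,"wz":-0.8},{"tx":0.0022,"ty":0.0057,"tz":0.1007,"wx":0,"wy":0,"wz":-0.8},{"tx":0.0022,"ty":0.0057,"tz":0.1007,"wx":0,"wy":0,"wz":-0.8},{"tx":0.0022,"ty":0.0057,"tz":0.1007,"wx":0,"wy":0,"wz":-0.8}]' 0.05
python3 -m inch '[{"tx":0,"ty":0,"tz":0,"wx":0,"wy":0,"wz":0},{"tx":0,"ty":0,"tz":0,"wx":0,"wy":0,"wz":0},{"tx":0,"ty":0,"tz":0,"wx":0,"wy":0,"wz":0},{"tx":0,"ty":0,"tz":0,"wx":0,"wy":0,"wz":0},{"tx":0,"ty":0,"tz":0,"wx":0,"wy":0,"wz":0},{"tx":0,"ty":0,"tz":0,"wx":0,"wy":0,"wz":0},{"tx":0,"ty":0,"tz":0,"wx":0,"wy":0,"wz":0},{"tx":0,"ty":0,"tz":-0.05,"wx":0,"wy":0,"wz":0},{"tx":0,"ty":0,"tz":-0.1,"wx":0,"wy":0,"wz":0},{"tx":0,"ty":0,"tz":-0.14,"wx":0,"wy":0,"wz":0}]' 0.0 50
python3 pl.py -30.5 -50 150
```

```text
clock: 70.85
ee_pos: [561.2, 443.4, 23.8]
eef_rot: [[-0.91, 0.414, 0.0], [0.414, 0.91, 0.0], [-0.0, 0.0, -1.0]]
wrist_force: [-0.5, 0.6, -0.8]
grip_width: 0.588
gripper_force: 0.0
clock: 72.1
ee_pos: [561.1, 443.3, 165.3]
eef_rot: [[-0.91, 0.414, 0.0], [0.414, 0.91, 0.0], [-0.0, 0.0, -1.0]]
wrist_force: [0.1, 1.1, -2.9]
grip_width: 0.108
gripper_force: 49.1
[561.1 443.3 165.3] -> [632.2 -43.2]
t [-0.266, -0.4135, 0.0153] w [0.01, 0.01, -20.29]
```

```bash
python3 -m inch '[{"tx":-0.02,"ty":-0.03,"tz":-0.01,"wx":0,"wy":0,"wz":-2},{"tx":-0.05,"ty":-0.08,"tz":-0.01,"wx":0,"wy":0,"wz":-5},{"tx":-0.083,"ty":-0.13,"tz":-0.01,"wx":0,"wy":0,"wz":-8},{"tx":-0.116,"ty":-0.18,"tz":-0.01,"wx":0,"wy":0,"wz":-11},{"tx":-0.15,"ty":-0.235,"tz":-0.01,"wx":0,"wy":0,"wz":-14},{"tx":-0.185,"ty":-0.287,"tz":-0.01,"wx":0,"wy":0,"wz":-17},{"tx":-0.218,"ty":-0.338,"tz":-0.01,"wx":0,"wy":0,"wz":-20.3},{"tx":-0.248,"ty":-0.385,"tz":0,"wx":0,"wy":0,"wz":-20.3},{"tx":-0.266,"ty":-0.4135,"tz":0.01,"wx":0,"wy":0,"wz":-20.3},{"tx":-0.266,"ty":-0.4135,"tz":0.02,"wx":0,"wy":0,"wz":-20.3}]'
python3 -m inch '[{"tx":0,"ty":0,"tz":0.02,"wx":0,"wy":0,"wz":0},{"tx":0,"ty":0,"tz":0.035,"wx":0,"wy":0,"wz":0},{"tx":0,"ty":0,"tz":0.05,"wx":0,"wy":0,"wz":0},{"tx":0,"ty":0,"tz":0.055,"wx":0,"wy":0,"wz":0},{"tx":0,"ty":0,"tz":0.055,"wx":0,"wy":0,"wz":0},{"tx":0,"ty":0,"tz":0.055,"wx":0,"wy":0,"wz":0},{"tx":0,"ty":0,"tz":0.055,"wx":0,"wy":0,"wz":0},{"tx":0,"ty":0,"tz":0.055,"wx":0,"wy":0,"wz":0},{"tx":0,"ty":0,"tz":0.055,"wx":0,"wy":0,"wz":0},{"tx":0,"ty":0,"tz":0.055,"wx":0,"wy":0,"wz":0}]' >/dev/null
python3 pl.py -31 -50 73.7
```

```text
clock: 73.35
ee_pos: [632.1, -45.6, 142.9]
eef_rot: [[-0.997, 0.075, -0.001], [0.075, 0.997, -0.0], [0.001, -0.0, -1.0]]
wrist_force: [-0.6, -0.1, -1.9]
grip_width: 0.109
gripper_force: 49.2
[632.2 -43.1  88.7] -> [631.7 -43.1]
t [0.0006, -0.0, 0.015] w [0.0, 0.0, 0.01]
```

```bash
python3 -m inch '[{"tx":0.0005,"ty":0,"tz":0.004,"wx":0,"wy":0,"wz":0},{"tx":0.0005,"ty":0,"tz":0.008,"wx":0,"wy":0,"wz":0},{"tx":0.0005,"ty":0,"tz":0.011,"wx":0,"wy":0,"wz":0},{"tx":0.0005,"ty":0,"tz":0.013,"wx":0,"wy":0,"wz":0},{"tx":0.0005,"ty":0,"tz":0.014,"wx":0,"wy":0,"wz":0},{"tx":0.0005,"ty":0,"tz":0.0148,"wx":0,"wy":0,"wz":0},{"tx":0.0005,"ty":0,"tz":0.0148,"wx":0,"wy":0,"wz":0},{"tx":0.0005,"ty":0,"tz":0.0148,"wx":0,"wy":0,"wz":0},{"tx":0.0005,"ty":0,"tz":0.0148,"wx":0,"wy":0,"wz":0},{"tx":0.0005,"ty":0,"tz":0.0148,"wx":0,"wy":0,"wz":0}]'
python3 -m inch '[{"tx":0,"ty":0,"tz":0,"wx":0,"wy":0,"wz":0},{"tx":0,"ty":0,"tz":0,"wx":0,"wy":0,"wz":0},{"tx":0,"ty":0,"tz":0,"wx":0,"wy":0,"wz":0},{"tx":0,"ty":0,"tz":0,"wx":0,"wy":0,"wz":0},{"tx":0,"ty":0,"tz":0,"wx":0,"wy":0,"wz":0},{"tx":0,"ty":0,"tz":-0.02,"wx":0,"wy":0,"wz":0},{"tx":0,"ty":0,"tz":-0.06,"wx":0,"wy":0,"wz":0},{"tx":0.03,"ty":0.03,"tz":-0.1,"wx":0,"wy":0,"wz":0},{"tx":0.04,"ty":0.07,"tz":-0.12,"wx":0,"wy":0,"wz":0},{"tx":0.04,"ty":0.12,"tz":-0.12,"wx":0,"wy":0,"wz":0}]' 0.035
python3 - <<'E'
from h import *
go((579,352.5,128),169.6)
E
```

```text
clock: 75.85
ee_pos: [631.7, -43.1, 73.9]
eef_rot: [[-0.997, 0.072, 0.0], [0.072, 0.997, 0.0], [-0.0, 0.0, -1.0]]
wrist_force: [0.8, 1.0, -2.2]
grip_width: 0.106
gripper_force: 49.2
clock: 77.1
ee_pos: [600.5, 80.2, 196.1]
eef_rot: [[-0.997, 0.073, 0.003], [0.073, 0.997, 0.0], [-0.003, 0.0, -1.0]]
wrist_force: [1.1, -1.0, -0.1]
grip_width: 0.412
gripper_force: 0.0
t [0.0417, 0.27, 0.0681] w [0.03, 0.19, 6.19]
```

```bash
python3 -m inch '[{"tx":0.007,"ty":0.045,"tz":0,"wx":0,"wy":0,"wz":1},{"tx":0.015,"ty":0.095,"tz":0,"wx":0,"wy":0,"wz":2},{"tx":0.023,"ty":0.15,"tz":0.01,"wx":0,"wy":0,"wz":4},{"tx":0.031,"ty":0.2,"tz":0.03,"wx":0,"wy":0,"wz":6.2},{"tx":0.038,"ty":0.245,"tz":0.05,"wx":0,"wy":0,"wz":6.2},{"tx":0.0417,"ty":0.27,"tz":0.066,"wx":0,"wy":0,"wz":6.2},{"tx":0.0417,"ty":0.27,"tz":0.066,"wx":0,"wy":0,"wz":6.2},{"tx":0.0417,"ty":0.27,"tz":0.066,"wx":0,"wy":0,"wz":6.2},{"tx":0.0417,"ty":0.27,"tz":0.066,"wx":0,"wy":0,"wz":6.2},{"tx":0.0417,"ty":0.27,"tz":0.066,"wx":0,"wy":0,"wz":6.2}]' 0.07
python3 hov.py h2.png; python3 -c "
from h import *
print(pose()[0])"
```

```text
clock: 78.35
ee_pos: [578.9, 351.0, 128.6]
eef_rot: [[-0.984, 0.181, 0.001], [0.181, 0.984, 0.0], [-0.001, 0.001, -1.0]]
wrist_force: [-0.0, 0.5, 0.1]
grip_width: 0.817
gripper_force: 0.0
rect ((275.5, 210.5), (65.0, 49.0), 90.0) area 2668 origin (np.int32(211), np.int32(138)) tcp px [272.1 205.7]
tool-frame edges: left/right y -18.008980300196892 23.555894854392072 top/bottom x 23.71485967709725 -33.692463503281296
edge turn about tool z (deg) 0.16706437667458174 y at -> x=0 -17.10506158979729
edge turn about tool z (deg) 1.573317905582873 y at -> x=0 22.266523567168694
[578.7 351.3 128.4]
```

```bash
python3 -m inch '[{"tx":0.0015,"ty":0.0027,"tz":0.03,"wx":0,"wy":0,"wz":0.8},{"tx":0.0015,"ty":0.0027,"tz":0.06,"wx":0,"wy":0,"wz":0.8},{"tx":0.0015,"ty":0.0027,"tz":0.085,"wx":0,"wy":0,"wz":0.8},{"tx":0.0015,"ty":0.0027,"tz":0.098,"wx":0,"wy":0,"wz":0.8},{"tx":0.0015,"ty":0.0027,"tz":0.1025,"wx":0,"wy":0,"wz":0.8},{"tx":0.0015,"ty":0.0027,"tz":0.1025,"wx":0,"wy":0,"wz":0.8},{"tx":0.0015,"ty":0.0027,"tz":0.1025,"wx":0,"wy":0,"wz":0.8},{"tx":0.0015,"ty":0.0027,"tz":0.1025,"wx":0,"wy":0,"wz":0.8},{"tx":0.0015,"ty":0.0027,"tz":0.1025,"wx":0,"wy":0,"wz":0.8},{"tx":0.0015,"ty":0.0027,"tz":0.1025,"wx":0,"wy":0,"wz":0.8}]' 0.05
python3 -m inch '[{"tx":0,"ty":0,"tz":0,"wx":0,"wy":0,"wz":0},{"tx":0,"ty":0,"tz":0,"wx":0,"wy":0,"wz":0},{"tx":0,"ty":0,"tz":0,"wx":0,"wy":0,"wz":0},{"tx":0,"ty":0,"tz":0,"wx":0,"wy":0,"wz":0},{"tx":0,"ty":0,"tz":0,"wx":0,"wy":0,"wz":0},{"tx":0,"ty":0,"tz":0,"wx":0,"wy":0,"wz":0},{"tx":0,"ty":0,"tz":0,"wx":0,"wy":0,"wz":0},{"tx":0,"ty":0,"tz":-0.05,"wx":0,"wy":0,"wz":0},{"tx":0,"ty":0,"tz":-0.1,"wx":0,"wy":0,"wz":0},{"tx":0,"ty":0,"tz":-0.14,"wx":0,"wy":0,"wz":0}]' 0.0 50
python3 pl.py -30.5 50 150
```

```text
clock: 79.7
ee_pos: [577.4, 354.8, 25.5]
eef_rot: [[-0.981, 0.193, 0.0], [0.193, 0.981, 0.0], [-0.0, 0.0, -1.0]]
wrist_force: [0.5, 0.2, -0.2]
grip_width: 0.587
gripper_force: 0.0
clock: 80.95
ee_pos: [577.2, 354.6, 166.8]
eef_rot: [[-0.981, 0.193, -0.0], [0.193, 0.981, 0.0], [0.0, 0.0, -1.0]]
wrist_force: [-0.1, 0.3, -3.7]
grip_width: 0.106
gripper_force: 49.3
[577.2 354.6 166.8] -> [639.4  56.6]
t [-0.1186, -0.2804, 0.0168] w [0.0, -0.01, -6.99]
```

```bash
python3 -m inch '[{"tx":-0.018,"ty":-0.043,"tz":-0.01,"wx":0,"wy":0,"wz":-2},{"tx":-0.036,"ty":-0.086,"tz":-0.01,"wx":0,"wy":0,"wz":-4},{"tx":-0.055,"ty":-0.13,"tz":-0.01,"wx":0,"wy":0,"wz":-6},{"tx":-0.074,"ty":-0.175,"tz":-0.01,"wx":0,"wy":0,"wz":-7},{"tx":-0.092,"ty":-0.218,"tz":0,"wx":0,"wy":0,"wz":-7},{"tx":-0.11,"ty":-0.26,"tz":0.02,"wx":0,"wy":0,"wz":-7},{"tx":-0.1186,"ty":-0.2804,"tz":0.05,"wx":0,"wy":0,"wz":-7},{"tx":-0.1186,"ty":-0.2804,"tz":0.075,"wx":0,"wy":0,"wz":-7},{"tx":-0.1186,"ty":-0.2804,"tz":0.075,"wx":0,"wy":0,"wz":-7},{"tx":-0.1186,"ty":-0.2804,"tz":0.075,"wx":0,"wy":0,"wz":-7}]'
python3 pl.py -30.5 50 75.4
```

```text
clock: 82.2
ee_pos: [639.8, 57.0, 91.1]
eef_rot: [[-0.997, 0.072, 0.001], [0.072, 0.997, 0.0], [-0.001, 0.0, -1.0]]
wrist_force: [0.2, -0.1, -1.9]
grip_width: 0.109
gripper_force: 49.4
[639.8  57.   91.1] -> [639.4  56.6]
t [0.0004, -0.0005, 0.0157] w [0.01, 0.03, 0.03]
```

```bash
python3 -m inch '[{"tx":0.0003,"ty":-0.0003,"tz":0.004,"wx":0,"wy":0,"wz":0},{"tx":0.0003,"ty":-0.0003,"tz":0.008,"wx":0,"wy":0,"wz":0},{"tx":0.0003,"ty":-0.0003,"tz":0.011,"wx":0,"wy":0,"wz":0},{"tx":0.0003,"ty":-0.0003,"tz":0.013,"wx":0,"wy":0,"wz":0},{"tx":0.0003,"ty":-0.0003,"tz":0.0145,"wx":0,"wy":0,"wz":0},{"tx":0.0003,"ty":-0.0003,"tz":0.0155,"wx":0,"wy":0,"wz":0},{"tx":0.0003,"ty":-0.0003,"tz":0.0155,"wx":0,"wy":0,"wz":0},{"tx":0.0003,"ty":-0.0003,"tz":0.0155,"wx":0,"wy":0,"wz":0},{"tx":0.0003,"ty":-0.0003,"tz":0.0155,"wx":0,"wy":0,"wz":0},{"tx":0.0003,"ty":-0.0003,"tz":0.0155,"wx":0,"wy":0,"wz":0}]'
python3 -m inch '[{"tx":0,"ty":0,"tz":0,"wx":0,"wy":0,"wz":0},{"tx":0,"ty":0,"tz":0,"wx":0,"wy":0,"wz":0},{"tx":0,"ty":0,"tz":0,"wx":0,"wy":0,"wz":0},{"tx":0,"ty":0,"tz":0,"wx":0,"wy":0,"wz":0},{"tx":0,"ty":0,"tz":0,"wx":0,"wy":0,"wz":0},{"tx":0,"ty":0,"tz":-0.02,"wx":0,"wy":0,"wz":0},{"tx":0,"ty":0,"tz":-0.06,"wx":0,"wy":0,"wz":0},{"tx":0.04,"ty":-0.02,"tz":-0.11,"wx":0,"wy":0,"wz":0},{"tx":0.08,"ty":-0.05,"tz":-0.16,"wx":0,"wy":0,"wz":0},{"tx":0.08,"ty":-0.05,"tz":-0.2,"wx":0,"wy":0,"wz":0}]' 0.035
python3 -m inch '[{"tx":0.005,"ty":0,"tz":-0.03,"wx":0,"wy":0,"wz":0},{"tx":0.01,"ty":0,"tz":-0.06,"wx":0,"wy":0,"wz":0},{"tx":0.01,"ty":0,"tz":-0.06,"wx":0,"wy":0,"wz":0},{"tx":0.01,"ty":0,"tz":-0.06,"wx":0,"wy":0,"wz":0},{"tx":0.01,"ty":0,"tz":-0.06,"wx":0,"wy":0,"wz":0},{"tx":0.01,"ty":0,"tz":-0.06,"wx":0,"wy":0,"wz":0},{"tx":0.01,"ty":0,"tz":-0.06,"wx":0,"wy":0,"wz":0},{"tx":0.01,"ty":0,"tz":-0.06,"wx":0,"wy":0,"wz":0},{"tx":0.01,"ty":0,"tz":-0.06,"wx":0,"wy":0,"wz":0},{"tx":0.01,"ty":0,"tz":-0.06,"wx":0,"wy":0,"wz":0}]' 0.085
python3 mk.py; python3 - <<'E'
from h import *
# final composite: plate rectified, plus probe/mat and dial from the top camera
t=cam("top");a=cv2.imread("pics/plate.png")
b=np.array(t["pixels"])[...,::-1];save(t,"topf.png")
b=cv2.resize(b[200:290,330:460],None,fx=2.2,fy=2.2)
c=np.zeros((600,760,3),np.uint8);a=cv2.resize(a,None,fx=.72,fy=.72);c[:a.shape[0],:a.shape[1]]=a
c[600-b.shape[0]:,760-b.shape[1]:]=b
cv2.imwrite("pics/final.png",c)
for l in("probe_c","probe_tip","mat_c"):print(l,[(onz(t,d["uv"],21 if l[0]=="p" else 4),round(d["confidence"],2)) for d in bot.tip_of(l,t)][:2])
E
```

```text
clock: 83.45
ee_pos: [639.3, 56.4, 75.5]
eef_rot: [[-0.997, 0.072, 0.0], [0.072, 0.997, 0.0], [-0.0, 0.0, -1.0]]
wrist_force: [-3.2, -0.8, 6.2]
grip_width: 0.11
gripper_force: 50.6
clock: 84.7
ee_pos: [553.8, 11.5, 276.3]
eef_rot: [[-0.997, 0.073, -0.001], [0.073, 0.997, 0.0], [0.001, -0.0, -1.0]]
wrist_force: [0.7, 0.3, 0.6]
grip_width: 0.41
gripper_force: 0.0
clock: 85.95
ee_pos: [545.9, 13.0, 334.9]
eef_rot: [[-0.997, 0.072, 0.0], [0.072, 0.997, 0.0], [-0.0, 0.0, -1.0]]
wrist_force: [-0.2, 0.5, -0.5]
grip_width: 0.996
gripper_force: 0.0
[545.9  13.  334.9]
[238.6 275.7] 0.88 [696.5 -47.6  50. ] plate [ 33.9 -49.3]
[308.6 235.5] 0.87 [640.6  57.8  50. ] plate [-29.4  51.8]
[304.8 271.3] 0.8 [696.4  50.   50. ] plate [26.8 48.1]
[234.9 235.6] 0.63 [633.1 -46.2  50. ] plate [-29.4 -52.5]
probe_c [(array([ 447.8, -239. ,   21. ]), 0.76), (array([ 444.8, -239.2,   21. ]), 0.73)]
probe_tip [(array([ 520.7, -248.6,   21. ]), 0.87), (array([ 741.9, -331.3,   21. ]), 0.26)]
mat_c [(array([ 468. , -243.6,    4. ]), 0.89)]
```

View pics/final.png

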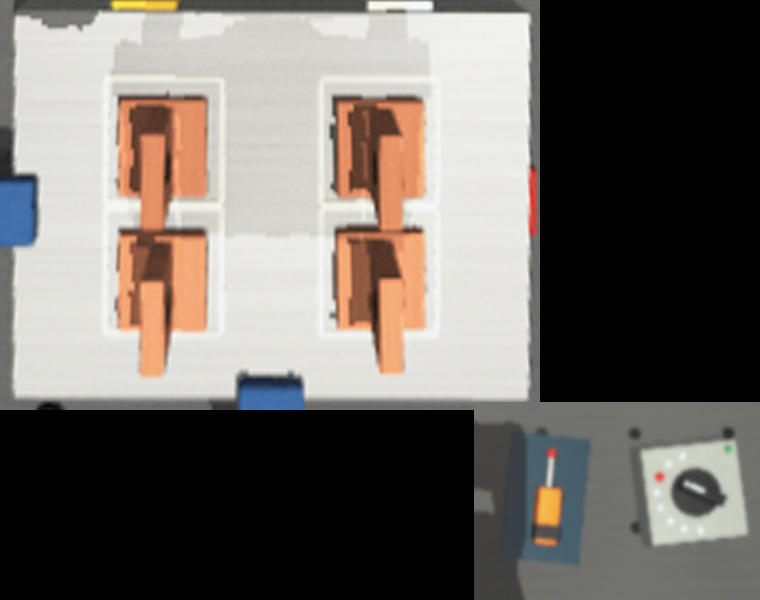

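The final view shows all four lugs upright, square and centred in their outlines to within about 1 mm after allowing for parallax. The probe lies flat on its mat and the dial line points at the red dot. I am handing in.

```bash
python3 -c "
from plant import bot
print(bot.job_done())"
```

```text
the job is handed in; nothing more can be done
None
```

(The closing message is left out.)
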